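# Clamp a figurine and lock the jaw with a ball-lock pin

## Task

Stand the black-and-white bear figurine by its square plinth in the middle of the clamping jig, square between the two jaws, let go of it, then gently slide the movable jaw along until the plinth is snug between both jaws. Then take the quick-release pin out of its wooden holder and, with its side button squeezed in, push it all the way down through the jaw's hole and the jig plate's hole below it, and let go so that the button springs out and the pin is locked; leave the paint jar, the egg-shaped doll and the brush where they are.

Things in the scene. Friction and masses are not known exactly. Their poses are not given: they have to be found in the camera images.
- jig: Fixed aluminium clamping jig: a low hollow channel 90 wide (its x), 260 long (its y), flat top plate 45 above the table, 8 thick. Origin under its centre at table height, z up. Near the -y end stands the fixed jaw (80 wide, 17 thick, 26 high above the plate), clamping face at y = -108, looking to +y. Three 12 mm through holes on the centre line at y = 10, 35, 60.
- bed (a point): Point on the jig plate's top face (45 above the table), on the centre line 25 mm from the fixed jaw's face: where the middle of the plinth's underside is when the plinth is against the fixed jaw. Axes as the jig's; the movable jaw is toward +y.
- jaw (a joint): Movable jaw's slide along the jig's y, metres; grows as it opens. 0: jaws 50 mm apart, as wide as the plinth, and its hole over the plate's hole at y = 10 (up to 1.5 mm off the pin still enters). Starts 25 to 45 mm open, friction about 2 N, stays where left, travel -8 to 50 mm. Jaw block 70 wide, 16 thick, top 71.5 above the table; behind it a flat tongue 36 wide, top 56 above the table.
- jaw_handle (a point): Centre (half-way up) of the upright black handle knob on the jaw's tongue, 118 mm behind the jaw's face: diameter 20, 40 tall, top 96 above the table. Move it along the jig's y to slide the jaw (toward -y closes). Axes as the jig's.
- jaw_hole (a point): Centre of the mouth of the pin hole in the jaw's tongue, 68 mm behind the jaw's face: round, 12 across, upright, in the tongue's top face 56 above the table. Below: 10 mm of tongue, 1 mm gap, 8 mm of jig plate with its hole. Moves with the jaw.
- figurine_center (a point): The black-and-white bear figurine: a white peg-doll with black ears and limbs and thin rose collar on a square wooden plinth, 100 tall, about 0.18 kg. Plinth 50 x 50 x 20, sides along this point's x and y; body diameter 34 from 20 to 75 above the underside, narrowing above. The point is on its axis 50 above the underside, z up. In the jig it may face any way, plinth sides along the jaws.
- pin_grip (a point): Point on the quick-release pin's axis in its black head, a block 24 (this x) x 22 (y) x 40 (z) from 22 below to 18 above it. Aluminium button (16 x 26) on the +x side at this height. The point is 27 above the underside of the round steel flange (diameter 28), 63 above the tip. z up. Squeezed across x: 29 wide with the button out, 25 fully in (axis then 0.5 from mid-grip, away from the button).
- pin_button (a joint): Button travel, metres: 0 out, 0.004 fully in; spring 3 N rising to 6 N. Button out: two balls 8 to 15 mm above the tip, on the pin's y sides, stick out to 16 across, too wide for the 12 mm holes; fully in: they draw inside the shank. With the flange seated they lie 2 mm below the jig plate and spring out when the button is let go; inside a hole they cannot and the button stays partly in.
- pin_tip (a point): Lower end of the pin's steel shank: diameter 10, 36 long below the flange, last 4 mm tapered to 6; z up along the pin, pin about 0.1 kg. With the flange seated on the jaw's tongue the tip is 20 above the table.
- rack: Fixed wooden pin holder, a block 64 x 64 x 44 with a 17.5 mm hole in the middle; origin at the centre of its underside. The pin starts upright in it, its flange on the top face, button at any yaw, and lifts straight out freely.
- paint_jar_mid (a point): Bystander: a small paint jar, 40 across, 45 tall; its middle. Leave it alone.
- egg_doll_mid (a point): Bystander: a squat egg-shaped doll, 48 across, 57 tall, no plinth; its middle. Leave it alone.
- brush_mid (a point): Bystander: a paint brush about 160 long lying beyond the jig; its middle. Leave it alone.

How it is judged:
By the outcome, as a careful person would: the job done as asked, in the order asked, and still so for the second after the job is handed in, with the robot touching nothing.
It also fails if it takes over 64 s, if anything falls off the work surface, if the arm or the gripper's body presses on something with over 40 N, if the wrist force passes 120 N, or if a joint passes its speed limit or range.

## Robot

A 6-joint arm with a two-finger parallel gripper is mounted at the origin on the work surface. World frame = base frame: x ahead of the robot, y to its left, z up, the work surface at z = 0. Lengths are in mm, angles in degrees, forces in N, time in s.
With the tool pointing down it reaches from about 350 to 850 mm from the base axis. Payload 8.1 kg.
Tool frame: the origin (TCP) lies midway between the tips of the shut fingers; the grasp point (between the pads) lies 19 mm behind it; x points along the fingers, y is the direction in which the jaws open and shut, and the axes are right-handed (so a half turn about x gives the same grasp; the last joint's range is limited). The gripper opens to 85 mm and grips with 20 to 120 N. Pads are 22 mm wide; open, the fingers measure 114 mm over their backs; the gripper's body (76 mm by 85 mm) begins 54 mm behind the grasp point. The pads swing forward as they close: fully open they stand 13 mm farther back than shut.
Start: joints at [-4.893, 7.471, 85.268, -0, 87.261, -4.893], TCP at [600.004, 0.022, 231.292] pointing down, gripper open.
Joint ranges: [-169.43, 169.43], [-51.17, 129.36], [1.28, 143.12], [-76.62, 256.62], [0, 156.53], [-152.29, 152.29]. Speed limits (degrees/s): [136.94, 136.94, 159.86, 180, 180, 180].

## Interface

Orientations are given as [roll, pitch, yaw] about the fixed x, y, z axes, in that order (R = Rz(yaw) Ry(pitch) Rx(roll)).
In Python, from bench import sense, snapshot, hand_in gives the robot as it stands.
- The arm moves only by the tool drive_tool, never from a script. Its argument "deltas" is a list of rows, each a list of 7 numbers: the closure in counts, from 0 (fully open) to 255 (shut), then the shift along the tool's x, y, z in m, then the turn, a rotation vector about the tool's x, y, z in rad. A call has exactly 10 rows; each row is the pose to reach, as a shift and turn from the pose commanded when the call began, along the tool's axes at that moment; what a row does not reach only later rows make up. A row lasts 1/12 s, in which the tool goes at most 41.7 mm and 7.16 degrees, less where a joint would pass 70% of its speed; a pose out of reach is approached as far as the arm can. A call with a gripper value outside its range is refused whole. The fingers move at their own pace and stop on an object; "squeeze" is the grip in N (left out, the last holds). Time passes only in rows, so rows that repeat a pose let the fingers close, or fill a call up. It gives the time, the measured TCP pose, the force and the opening at its end, in the units of the state.
- sense(): the state, without advancing time (a new reading comes with each control period).
- snapshot(name): name is "scene" or "side" or "wrist"; returns a dict with "frame" (384x512x3 uint8, blue, green, red), "fx", "fy", "cx", "cy" (pixels), "rvec" (rotation vector, rad) and "tvec" (3), from world to camera coordinates, as OpenCV has them. Camera axes: x right, y down, z forward; pixel columns grow to the right and rows downward; lengths in mm; the calibration is good to about 2 mm. A picture is of the moment at which its call begins. There is no depth.
- hand_in(): hands the job in, once; it reports no verdict.
The state is a dict: "time": time; "joint_pos": joint angles; "qd": joint speeds; "joint_efforts": joint torques, N m; "tool_pos": TCP position; "tcp_rot": TCP orientation; "ft_force": force on the tool from outside, world axes, zero at the start; "wrist_torque": the same for the moment, N m; "finger_gap": finger opening in mm.
Only numpy, scipy, OpenCV 4.12 (cv2) and the standard library are available. Lean on these libraries where they do the work, as an engineer would, in place of code of your own. Each camera call takes 0.05 s, during which the arm holds its last target.

## Working session

There is one attempt and no reset: what is moved stays moved. The work goes in short steps, Python scripts to look and compute and a tool call to move; the robot and the scene stay as the last step left them, time stands still between calls to the robot, and variables do not carry over. Pictures are saved under pics/ and viewed, and the job is handed in when it is done.

Besides the shell and the picture viewer there is one more tool, called after ">>>" as name(argument=value, ...) on one line, values as JSON. drive_tool: Moves the arm, as the interface text tells. Its arguments: {"type":"object","properties":{"deltas":{"type":"array","items":{"type":"array","items":{"type":"number"}}},"squeeze":{"type":"number"}},"required":["deltas"]}

```bash
ls; mkdir -p pics; cat > h.py <<'E'
import numpy as np, cv2
from bench import sense, snapshot, hand_in
def snap(cam,fn):
    s=snapshot(cam); cv2.imwrite('pics/'+fn+'.png',s['frame'])
    np.savez('pics/'+fn+'.npz',**{k:np.array(v) for k,v in s.items()}); return s
def load(fn): return dict(np.load('pics/'+fn+'.npz'))
def ray(s,uv):
    R=cv2.Rodrigues(np.array(s['rvec'],float))[0]; t=np.array(s['tvec'],float).ravel()
    d=R.T@np.array([(uv[0]-s['cx'])/s['fx'],(uv[1]-s['cy'])/s['fy'],1]); return -R.T@t,d
def plane(s,uv,z):
    o,d=ray(s,uv); return o+d*(z-o[2])/d[2]
def proj(s,p):
    R=cv2.Rodrigues(np.array(s['rvec'],float))[0]; t=np.array(s['tvec'],float).ravel()
    c=R@np.array(p,float)+t; return np.array([s['fx']*c[0]/c[2]+s['cx'],s['fy']*c[1]/c[2]+s['cy']])
E
python3 - <<'E'
from h import *
for c in ['scene','side','wrist']:
    s=snap(c,c+'0'); print(c,s['fx'],ray(s,(256,192)))
print(sense())
E
```

```text
pics
scene 366.6565948942637 (array([1073.33326634, -445.16286619,  905.86655547]), array([-0.46458044,  0.41841802, -0.78045808]))
side 358.37025815198876 (array([410.75682075, 538.94583899, 693.25000789]), array([ 0.2082992 , -0.6321193 , -0.74636906]))
wrist 283.6749464223126 (array([599.76104562,  80.60369526, 373.33619896]), array([-0.01268364, -0.30080823, -0.95372441]))
{'time': 0.15, 'joint_pos': array([-4.89192345e+00,  7.50567092e+00,  8.53148118e+01,  1.59281848e-04,
        8.72609201e+01, -4.89325137e+00]), 'qd': array([-0.05157562, -0.03588178, -0.12275918, -0.08818066, -0.02679764,
       -0.10228316]), 'joint_efforts': array([ 1.01583330e-03, -5.70061326e+01, -5.01160097e+01, -1.39109225e-04,
        9.69119486e-03, -7.10949371e-05]), 'tool_pos': array([5.99583757e+02, 7.08819176e-02, 2.30481458e+02]), 'tcp_rot': array([-95.00522673,  89.91859699, 174.99609346]), 'ft_force': array([ 0.11194499, -0.03232725, -0.43288011]), 'wrist_torque': array([ 0.01082228, -0.00046898,  0.0415263 ]), 'finger_gap': 85.16525586532082}
```

View pics/scene0.png

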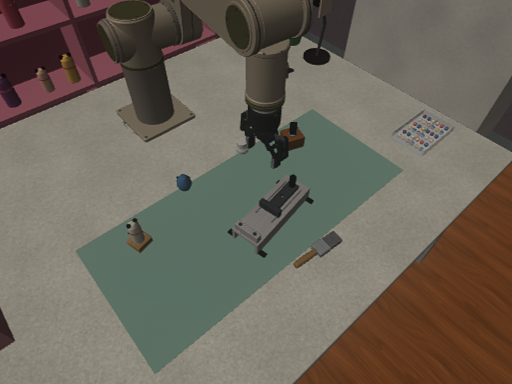

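View pics/side0.png

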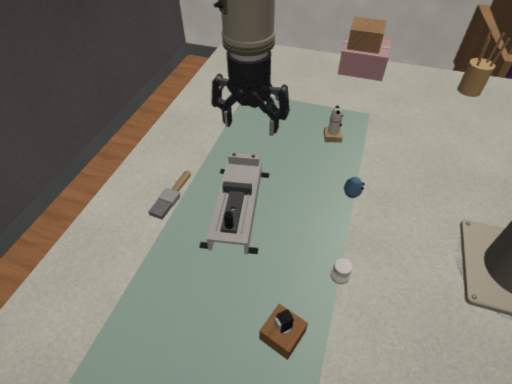

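View pics/wrist0.png

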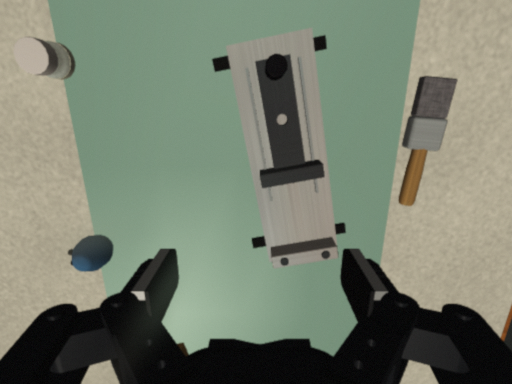

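Scene shows bear (137,235), jig (270,212), pin in rack (293,132). Side shows the pin at (285,320) and bear at (335,125). Next I'll enlarge these areas for measuring.

```bash
python3 - <<'E'
from h import *
w=load('wrist0')['frame'];s=load('side0')['frame'];c=load('scene0')['frame']
def crop(im,x,y,wd,ht,k): return cv2.resize(im[y:y+ht,x:x+wd],None,fx=k,fy=k,interpolation=cv2.INTER_CUBIC)
cv2.imwrite('pics/wz.png',crop(w,200,20,160,250,2.4))
cv2.imwrite('pics/sz.png',np.hstack([crop(s,195,145,80,110,5),crop(s,310,95,50,68.__int__(),5)[:340],])if 0 else crop(s,195,145,80,110,5))
cv2.imwrite('pics/sp.png',np.hstack([crop(s,250,295,70,70,5),crop(s,305,95,70,70,5)]))
cv2.imwrite('pics/cp.png',np.hstack([crop(c,265,110,60,60,6),crop(c,110,205,60,60,6)]))
for n in ['wrist0']:
    d=load(n); 
    for uv,z in [((228,46),45),((311,28),45),((338,265),45),((281,119),56),((276,67),96)]: print(uv,plane(d,uv,z))
E
```

```text
File "<stdin>", line 5
    cv2.imwrite('pics/sz.png',np.hstack([crop(s,195,145,80,110,5),crop(s,310,95,50,68.__int__(),5)[:340],])if 0 else crop(s,195,145,80,110,5))
                                                                                     ^
SyntaxError: invalid decimal literal
```

```bash
cat >> h.py <<'E'
def crop(im,x,y,wd,ht,k): return cv2.resize(im[y:y+ht,x:x+wd],None,fx=k,fy=k,interpolation=cv2.INTER_CUBIC)
E
python3 - <<'E'
from h import *
w=load('wrist0')['frame'];s=load('side0')['frame'];c=load('scene0')['frame']
cv2.imwrite('pics/wz.png',crop(w,200,20,160,250,2.4))
cv2.imwrite('pics/sz.png',crop(s,195,145,80,110,5))
cv2.imwrite('pics/sp.png',np.hstack([crop(s,250,295,70,70,5),crop(s,305,95,70,70,5)]))
cv2.imwrite('pics/cp.png',np.hstack([crop(c,265,110,60,60,6),crop(c,110,205,60,60,6)]))
for n in ['wrist0']:
    d=load(n); 
    for uv,z in [((228,46),45),((311,28),45),((338,265),45),((281,119),56),((276,67),96)]: print(uv,plane(d,uv,z))
E
```

```text
(228, 46) [566.88349052 136.1441249   45.        ]
(311, 28) [652.19423311 152.59527155  45.        ]
(338, 265) [ 703.59194261 -124.27319      45.        ]
(281, 119) [622.89905537  63.33733534  56.        ]
(276, 67) [614.4342182 110.596058   96.       ]
```

View pics/wz.png

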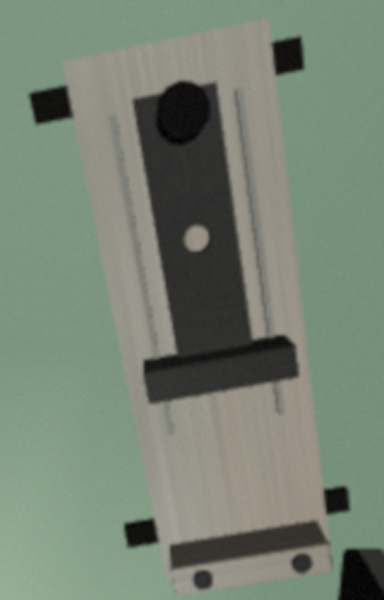

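View pics/sp.png

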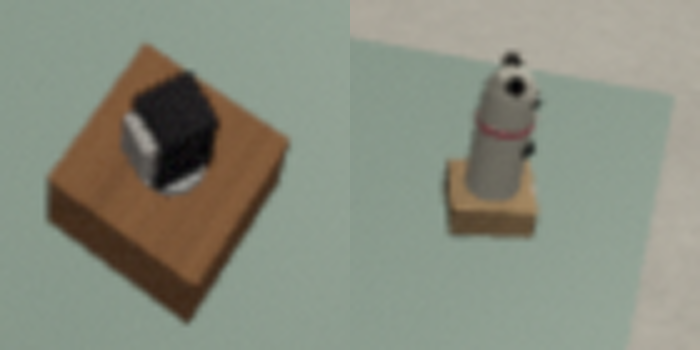

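View pics/cp.png

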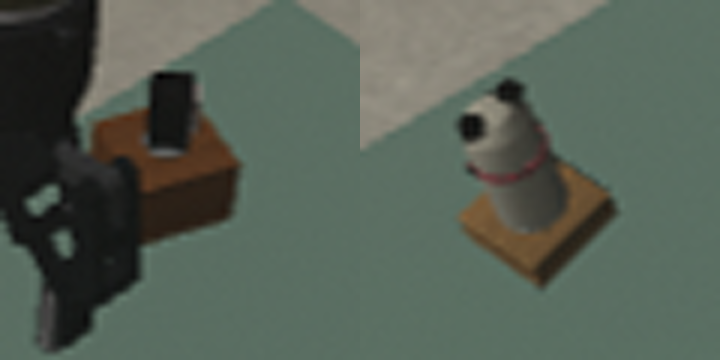

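View pics/sz.png

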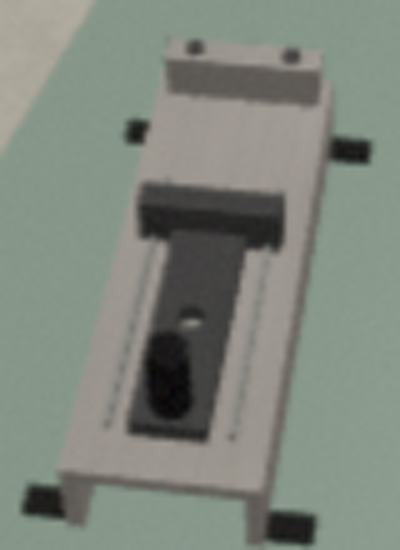

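```bash
python3 - <<'E'
from h import *
w=load('wrist0');s=load('side0');c=load('scene0')
W=lambda x,y:(200+x/2.4-.3,20+y/2.4-.3); S=lambda x,y:(195+x/5-.4,145+y/5-.4)
P=lambda x,y:(250+x/5-.4,295+y/5-.4); B=lambda x,y:(305+(x-350)/5-.4,95+y/5-.4)
C=lambda x,y:(265+x/6-.4,110+y/6-.4); CB=lambda x,y:(110+(x-360)/6-.4,205+y/6-.4)
def show(n,d,pts,z):
    q=[plane(d,p,z)[:2] for p in pts]; print(n,np.round(q,1).tolist()); return np.array(q)
a=show('W far corners',w,[W(65,63),W(270,20)],45); 
l=show('W left edge',w,[W(65,63),W(150,487)],45); r=show('W right edge',w,[W(270,20),W(325,490)],45)
ang=lambda v:np.degrees(np.arctan2(-v[0],v[1]))
for e in (l,r): print(ang(e[0]-e[1]))
b=show('S far corners',s,[S(60,470),S(272,492)],45)
r=show('S right edge',s,[S(272,492),S(331,90)],45);print(ang(r[1]-r[0]),ang(r[0]-r[1]))
l=show('S left edge',s,[S(60,470),S(125,240)],45);print(ang(l[0]-l[1]))
t=show('W jaw top face corners(back L,R; front R?)',w,[W(145,362),W(286,337),W(297,347)],71.5)
show('W jawface bottom',w,[W(149,402),W(298,376)],45)
show('W fixed jaw top edge',w,[W(171,568),W(330,543)],71)
show('W fixed jaw bottom',w,[W(170,547),W(318,522)],45)
show('hole W',w,[W(196,238)],56);show('hole S',s,[S(191,319)],56)
show('hand W',w,[W(183,112)],96);show('hand S',s,[S(171,345)],96)
show('rack top S',s,[P(145,43),P(288,143),P(190,283),P(50,180)],44)
show('rack top C',c,[C(93,125),C(133,193),C(240,165),C(197,105)],44)
show('pin head top S',s,[P(132,100),P(187,71),P(217,123),P(160,150)],89)
show('pin head top C',c,[C(152,73),C(195,73)],89)
show('button S',s,[P(123,112),P(135,175),P(155,187)],71)
show('plinth top S',s,[B(447,160),B(447,204),B(536,209),B(536,165)],20)
show('plinth bot S',s,[B(449,235),B(535,237)],0)
show('plinth top C',c,[CB(460,217),CB(541,275),CB(617,208),CB(555,155)],20)
show('plinth bot C',c,[CB(541,288)],0)
E
```

```text
W far corners [[565.6, 136.2], [653.4, 152.6]]
W left edge [[565.6, 136.2], [603.0, -63.3]]
W right edge [[653.4, 152.6], [694.9, -65.0]]
10.623023223804934
10.78328541301483
S far corners [[652.0, 151.8], [560.6, 134.2]]
S right edge [[560.6, 134.2], [611.5, -111.9]]
-168.30954197550096 11.69045802449904
S left edge [[652.0, 151.8], [675.0, 18.7]]
9.827110090715857
W jaw top face corners(back L,R; front R?) [[600.3, 9.9], [663.5, 21.4], [668.8, 16.8]]
W jawface bottom [[602.4, -16.9], [676.3, -3.4]]
W fixed jaw top edge [[613.5, -96.2], [692.2, -82.1]]
W fixed jaw bottom [[614.0, -98.5], [692.7, -83.6]]
hole W [[623.3, 63.5]]
hole S [[623.6, 63.3]]
hand W [[614.4, 111.1]]
hand S [[613.4, 109.1]]
rack top S [[463.7, 245.0], [403.8, 265.8], [425.4, 324.4], [482.4, 305.5]]
rack top C [[408.0, 261.4], [463.9, 239.5], [487.1, 302.2], [434.9, 319.8]]
pin head top S [[458.8, 286.7], [443.3, 270.7], [428.9, 285.5], [445.0, 300.5]]
pin head top C [[432.9, 279.6], [448.5, 298.2]]
button S [[462.0, 284.3], [451.9, 304.5], [444.3, 306.3]]
plinth top S [[485.5, -343.9], [477.8, -303.1], [427.5, -314.4], [434.0, -355.3]]
plinth bot S [[473.2, -300.2], [424.6, -313.8]]
plinth top C [[442.1, -358.8], [493.4, -346.0], [485.1, -301.3], [440.8, -308.1]]
plinth bot C [[486.4, -347.3]]
```

```bash
cat >> h.py <<'E'
from scipy.spatial.transform import Rotation as Ro
# downward tool: x=(0,0,-1); y=(cos a, sin a,0); z = x cross y
def Rd(a):
    a=np.radians(a); x=np.array([0,0,-1.]); y=np.array([np.cos(a),np.sin(a),0]); return np.c_[x,y,np.cross(x,y)]
def delta(p0,a0,p1,a1):
    R0=Rd(a0); d=R0.T@(np.array(p1,float)-np.array(p0,float))/1000
    rv=Ro.from_matrix(R0.T@Rd(a1)).as_rotvec(); print('shift',np.round(d,4),'turn',np.round(rv,4)); return d,rv
def yaw():
    s=sense(); R=Ro.from_euler('xyz',s['tcp_rot'],degrees=True).as_matrix()
    print('t',round(s['time'],2),'pos',np.round(s['tool_pos'],1),'yaw',round(float(np.degrees(np.arctan2(R[1,1],R[0,1]))),2),'tilt',np.round(R[:,0],3),'gap',round(float(s['finger_gap']),2),'F',np.round(s['ft_force'],1),'q6',round(float(s['joint_pos'][5]),1)); return s
E
python3 - <<'E'
from h import *
yaw()
delta([600,0,231.3],0,[460,-329,231.3],-76.5)
E
```

```text
t 0.15 pos [5.996e+02 1.000e-01 2.305e+02] yaw 0.0 tilt [-0.001  0.    -1.   ] gap 85.17 F [ 0.1 -0.  -0.4] q6 -4.9
shift [ 0.    -0.14   0.329] turn [1.3352 0.     0.    ]
```

>>> drive_tool(deltas=[[0,0,-0.012,0.03,0.12,0,0],[0,0,-0.026,0.062,0.24,0,0],[0,0,-0.042,0.1,0.36,0,0],[0,0,-0.058,0.137,0.48,0,0],[0,0,-0.074,0.174,0.6,0,0],[0,0,-0.09,0.212,0.72,0,0],[0,0,-0.106,0.249,0.84,0,0],[0,0,-0.12,0.283,0.96,0,0],[0,0,-0.132,0.31,1.08,0,0],[0,0,-0.14,0.329,1.2,0,0]], squeeze=40)

```text
time: 0.98
tool_pos: [458.2, -331.5, 231.0]
tcp_rot: [-4.1, 90.0, -163.3]
ft_force: [1.0, -0.1, -0.5]
finger_gap: 85.5
```

```bash
python3 - <<'E'
from h import *
yaw()
s=snap('wrist','w1');snap('scene','s1')
cv2.imwrite('pics/w1z.png',crop(s['frame'],100,20,320,300,2))
E
```

```text
t 0.98 pos [ 458.2 -331.5  231. ] yaw -69.21 tilt [-0.001 -0.    -1.   ] gap 85.46 F [ 1.  -0.1 -0.5] q6 28.2
```

View pics/w1z.png

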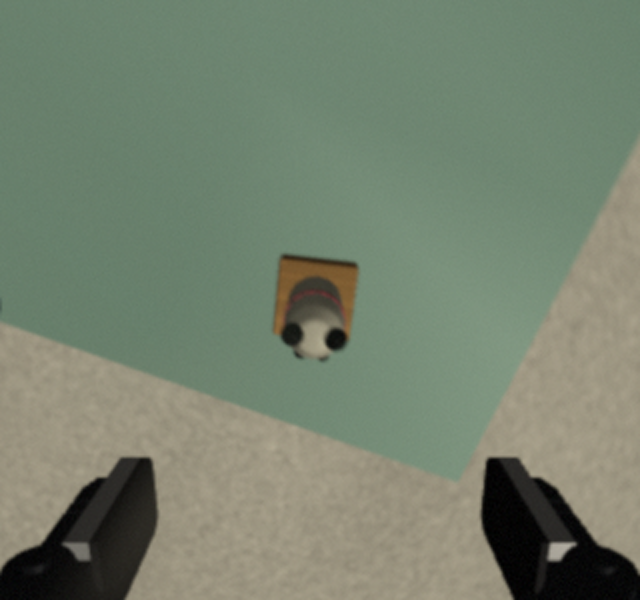

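Bear in the wrist view: plinth corners at zoom (282,262),(357,267),(350,348),(274,333), ears left and right at (292,334) and (337,339), limbs at front.

```bash
python3 - <<'E'
from h import *
w=load('w1');sc=load('s1')
Z=crop(w['frame'],170,115,40*2,50*2,7); cv2.imwrite('pics/b1.png',crop(w['frame'],225,140,65,65,8))
cv2.imwrite('pics/b2.png',crop(sc['frame'],110,205,60,60,8))
hsv=cv2.cvtColor(w['frame'],cv2.COLOR_BGR2HSV); print(hsv[135+10,245],hsv[160,242])
E
```

```text
[ 61  42 135] [ 17 153 122]
```

View pics/b1.png

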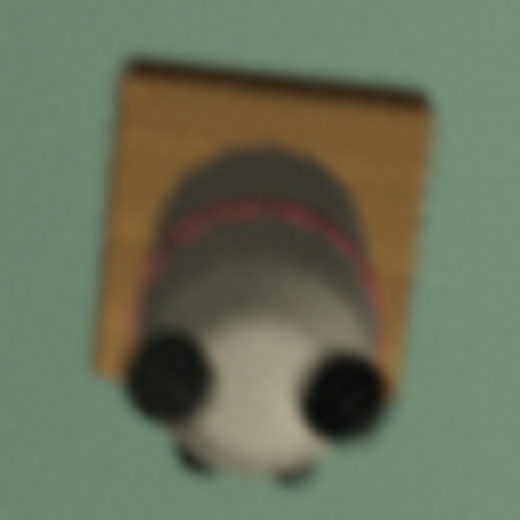

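View pics/b2.png

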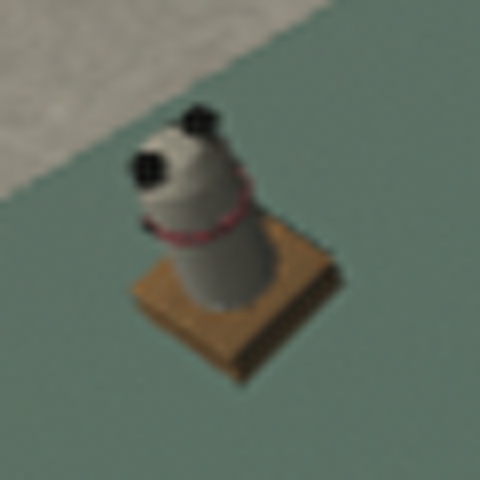

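```bash
python3 - <<'E'
from h import *
w=load('w1');sc=load('s1')
f=lambda x,y:(225+x/8-.4,140+y/8-.4); g=lambda x,y:(110+x/8-.4,205+y/8-.4)
P=[plane(w,f(*p),20)[:2] for p in [(125,78),(430,108),(95,375)]]+[plane(w,f(400,388),20)[:2]]
P=np.array(P);print(P.round(1))
u=P[1]-P[0];v=P[2]-P[0];print(np.linalg.norm(u),np.linalg.norm(v),np.degrees(np.arctan2(u[1],u[0])),np.degrees(np.arctan2(v[1],v[0])))
print('c W',(P[1]+P[2])/2)
Q=np.array([plane(sc,g(*p),20)[:2] for p in [(133,293),(237,362),(338,265)]]);print(Q.round(1),'c C',(Q[0]+Q[2])/2)
for a,b in((0,1),(1,2)):
  d=Q[b]-Q[a];print(np.linalg.norm(d),np.degrees(np.arctan2(d[1],d[0])))
# ears: midpoint at z~85-90
e=[plane(w,f(*p),88)[:2] for p in [(168,375),(344,395)]];print(e,(e[0]+e[1])/2)
E
```

```text
[[ 472.1 -300.3]
 [ 484.6 -346.5]
 [ 424.9 -311.9]
 [ 440.4 -359.1]]
47.87498655695713 48.605661593908145 -74.85856015315466 -166.17750211653805
c W [ 454.74617097 -329.20260589]
[[ 443.3 -359.6]
 [ 490.8 -346.2]
 [ 479.7 -299.9]] c C [ 461.51830869 -329.75284099]
49.38224537634208 15.680076737629655
47.63627828374122 103.48960921591437
[array([ 449.0582217 , -319.04046042]), array([ 454.69458734, -341.64262435])] [ 451.87640452 -330.34154238]
```

```bash
python3 - <<'E'
from h import *
yaw()
delta([460,-329,231.3],-68.75,[457,-329.4,34],-75.7)
E
```

```text
t 1.08 pos [ 458.2 -331.9  230.9] yaw -69.23 tilt [-0.001 -0.    -1.   ] gap 85.22 F [ 0.5  0.6 -0.3] q6 28.2
shift [ 0.1973 -0.0007  0.0029] turn [0.1213 0.     0.    ]
```

>>> drive_tool(deltas=[[0,0.01,0,0.001,0.03,0,0],[0,0.025,0,0.002,0.06,0,0],[0,0.045,-0.001,0.003,0.09,0,0],[0,0.06,-0.001,0.003,0.12,0,0],[0,0.072,-0.001,0.003,0.12,0,0],[0,0.08,-0.001,0.003,0.12,0,0],[0,0.08,-0.001,0.003,0.12,0,0],[0,0.08,-0.001,0.003,0.12,0,0],[0,0.08,-0.001,0.003,0.12,0,0],[0,0.08,-0.001,0.003,0.12,0,0]])

```text
time: 1.92
tool_pos: [457.6, -329.6, 152.7]
tcp_rot: [124.6, 89.9, -41.0]
ft_force: [-0.3, 0.1, -0.6]
finger_gap: 85.4
```

```bash
python3 - <<'E'
from h import *
yaw()
s=snap('wrist','w2')
cv2.imwrite('pics/w2z.png',crop(s['frame'],190,140,130,150,4))
print(proj(s,[457,-329.4,20]), proj(s,[457,-329.4,100]))
E
```

```text
t 1.92 pos [ 457.6 -329.6  152.7] yaw -75.59 tilt [ 0.002 -0.001 -1.   ] gap 85.38 F [-0.3  0.1 -0.6] q6 34.6
[259.27056021 186.08416006] [259.51037342 216.18417221]
```

View pics/w2z.png

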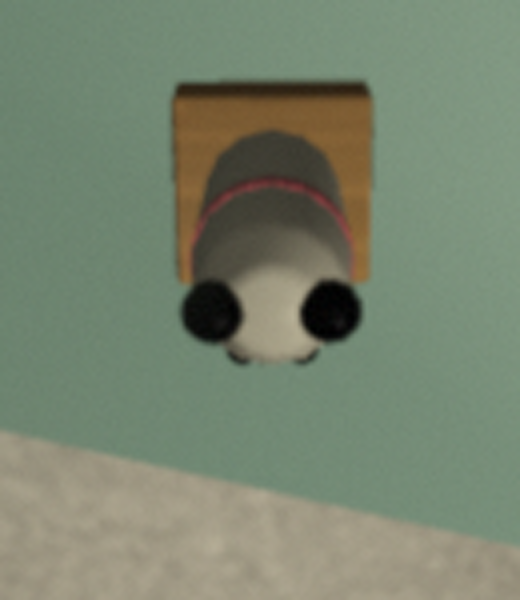

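The plinth is square to the gripper, centred at about (258,186), where predicted. Descending.

>>> drive_tool(deltas=[[0,0.02,0,0,0,0,0],[0,0.045,0,0,0,0,0],[0,0.07,0,0,0,0,0],[0,0.092,0,0,0,0,0],[0,0.108,0,0,0,0,0],[0,0.116,0,0,0,0,0],[0,0.117,0,0,0,0,0],[120,0.117,0,0,0,0,0],[255,0.117,0,0,0,0,0],[255,0.117,0,0,0,0,0]], squeeze=30)

```text
time: 2.8
tool_pos: [457.9, -330.1, 36.1]
tcp_rot: [123.7, 89.8, -41.9]
ft_force: [0.3, -0.3, -0.2]
finger_gap: 51.8
```

>>> drive_tool(deltas=[[255,0,0,0,0,0,0],[255,0,0,0,0,0,0],[255,0,0,0,0,0,0],[255,0,0,0,0,0,0],[255,0,0,0,0,0,0],[255,-0.005,0,0,0,0,0],[255,-0.015,0,0,0,0,0],[255,-0.03,0,0,0,0,0],[255,-0.045,0,0,0,0,0],[255,-0.055,0,0,0,0,0]])

```text
time: 3.63
tool_pos: [457.2, -329.4, 91.2]
tcp_rot: [124.7, 89.9, -41.0]
ft_force: [0.1, -0.4, -2.9]
finger_gap: 32.7
```

```bash
python3 - <<'E'
from h import *
yaw()
s=snap('side','sd3');w=snap('wrist','w3')
cv2.imwrite('pics/sd3z.png',np.hstack([crop(s['frame'],280,50,110,130,4),crop(w['frame'],170,120,180,236,2.2)]))
E
```

```text
t 3.63 pos [ 457.2 -329.4   91.2] yaw -75.63 tilt [ 0.001 -0.001 -1.   ] gap 32.75 F [ 0.1 -0.4 -2.9] q6 34.6Traceback (most recent call last):
  File "<stdin>", line 4, in <module>
    return _nx.concatenate(arrs, 1, dtype=dtype, casting=casting)
           ~~~~~~~~~~~~~~~^^^^^^^^^^^^^^^^^^^^^^^^^^^^^^^^^^^^^^^
ValueError: all the input array dimensions except for the concatenation axis must match exactly, but along dimension 0, the array at index 0 has size 520 and the array at index 1 has size 519
```

```bash
python3 - <<'E'
from h import *
s=load('sd3');w=load('w3')
cv2.imwrite('pics/sd3z.png',np.hstack([crop(s['frame'],280,50,110,130,4),crop(w['frame'],170,120,180,260,2)]))
E
```

```text
(no output)
```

View pics/sd3z.png

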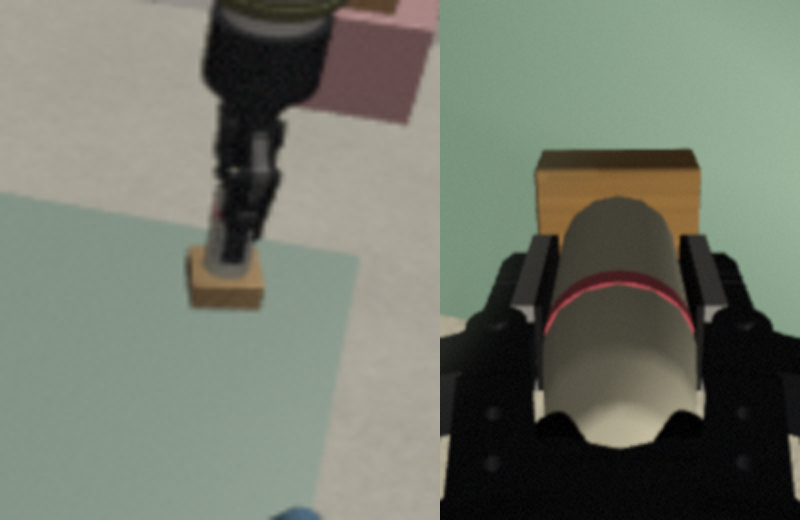

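```bash
python3 - <<'E'
from h import *
w=load('w3')
f=lambda x,y:(170+(x-440)/2-.25,120+y/2-.25)
for z,pts in((75.5,[(537,168),(699,168)]),(55.5,[(540,151),(695,151)])):
  p=np.array([plane(w,f(*q),z) for q in pts]); m=p.mean(0); R=Rd(-75.7)
  print(p.round(1),np.linalg.norm(p[0]-p[1]),(R.T@(m-np.array([457.2,-329.4,91])))) 
# bed
a=np.radians(10.6);c=np.array([632.5,15.3]);print('bed',c-83*np.array([-np.sin(a),np.cos(a)]), 'bed+5',c-78*np.array([-np.sin(a),np.cos(a)]))
delta([457,-329.3,89.3],-75.63,[647,-61.5,180],-79.4)
E
```

```text
[[ 473.2 -300.4   75.5]
 [ 485.3 -347.7   75.5]] 48.79227185903353 [ 15.5          0.23017081 -22.69919086]
[[ 471.7 -299.    55.5]
 [ 484.5 -349.4   55.5]] 51.97553612094118 [ 35.5          0.10860607 -21.57562386]
bed [647.7679621  -66.28363398] bed+5 [646.84820535 -61.36895723]
shift [-0.0907 -0.2123 -0.2505] turn [0.0658 0.     0.    ]
```

```bash
python3 - <<'E'
from h import *
delta([456.8,-329.2,89.3],-75.63,[648.3,-61.1,180],-79.4)
E
```

```text
shift [-0.0907 -0.2122 -0.252 ] turn [0.0658 0.     0.    ]
```

>>> drive_tool(deltas=[[255,-0.025,-0.01,-0.012,0.01,0,0],[255,-0.055,-0.03,-0.036,0.02,0,0],[255,-0.08,-0.058,-0.069,0.03,0,0],[255,-0.09,-0.086,-0.102,0.04,0,0],[255,-0.09,-0.114,-0.135,0.05,0,0],[255,-0.09,-0.142,-0.169,0.06,0,0],[255,-0.09,-0.168,-0.2,0.066,0,0],[255,-0.09,-0.19,-0.226,0.066,0,0],[255,-0.09,-0.205,-0.243,0.066,0,0],[255,-0.09,-0.212,-0.252,0.066,0,0]])

```text
time: 4.57
tool_pos: [649.5, -56.7, 177.9]
tcp_rot: [-71.8, 89.9, 119.0]
ft_force: [0.5, -0.3, -3.4]
finger_gap: 33.2
```

>>> drive_tool(deltas=[[255,0.01,0,0,0,0,0],[255,0.025,0,0,0,0,0],[255,0.038,0,0,0,0,0],[255,0.045,0,0,0,0,0],[255,0.05,0,0,0,0,0],[255,0.05,0,0,0,0,0],[255,0.05,0,0,0,0,0],[255,0.05,0,0,0,0,0],[255,0.05,0,0,0,0,0],[255,0.05,0,0,0,0,0]])

```text
time: 5.4
tool_pos: [648.9, -61.4, 130.3]
tcp_rot: [158.4, 89.9, -11.0]
ft_force: [0.5, -1.0, -2.9]
finger_gap: 33.3
```

```bash
python3 - <<'E'
from h import *
yaw()
for c in ('wrist','scene','side'):
    s=snap(c,c+'4')
s=load('scene4');d=load('side4')
cv2.imwrite('pics/x4.png',load('wrist4')['frame'])
cv2.imwrite('pics/y4.png',np.hstack([crop(s['frame'],215,130,110,130,3.5),crop(d['frame'],190,100,110,130,3.5)]))
E
```

```text
t 5.4 pos [648.9 -61.4 130.3] yaw -79.41 tilt [ 0.001 -0.    -1.   ] gap 33.28 F [ 0.5 -1.  -2.9] q6 69.5
```

View pics/x4.png

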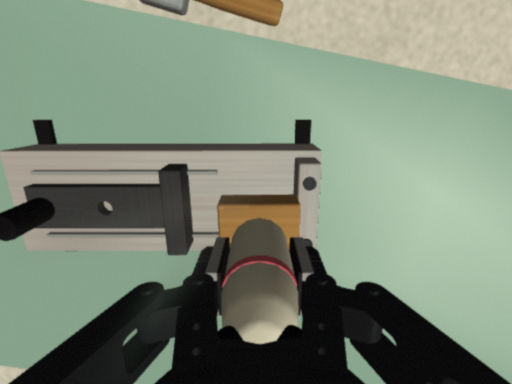

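View pics/y4.png

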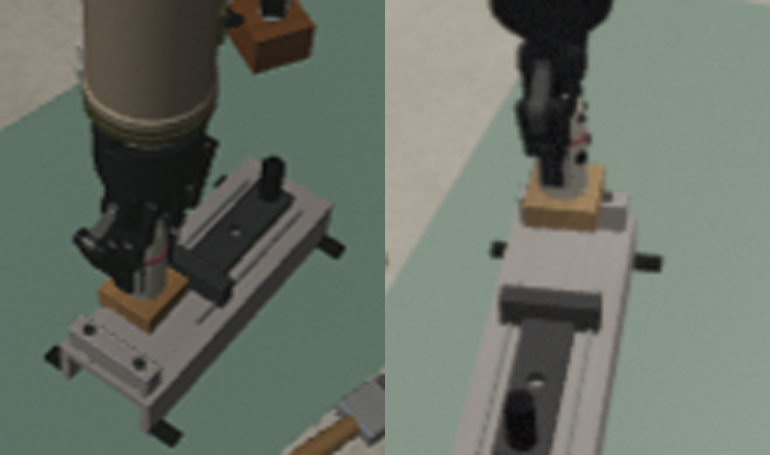

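```bash
python3 - <<'E'
from h import *
w=load('wrist4')
cv2.imwrite('pics/x4z.png',crop(w['frame'],140,130,200,150,4))
E
```

```text
(no output)
```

View pics/x4z.png

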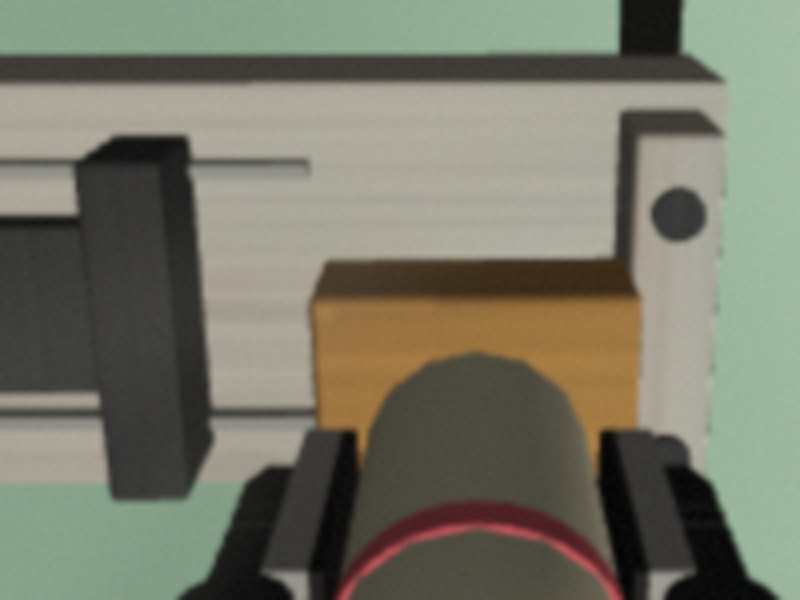

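```bash
python3 - <<'E'
from h import *
w=load('wrist4'); f=lambda x,y:(140+x/4-.4,130+y/4-.4)
a=np.radians(10.6); ex=np.array([np.cos(a),np.sin(a)]);ey=np.array([-np.sin(a),np.cos(a)]);c=np.array([632.5,15.3])
def J(n,z,*pts):
    print(n,[np.round([ (plane(w,f(*p),z)[:2]-c)@ex,(plane(w,f(*p),z)[:2]-c)@ey],1).tolist() for p in pts])
J('plate +x edge (45)',45,(100,83),(700,81))
J('plate -x edge',45,(60,483))
J('fixed face top (-108)',71,(637,140),(640,290)); J('fixed face bot',45,(617,250))
J('fixed jaw +x end(40) top',71,(680,133))
J('plinth top far corners (25,·)',114.6,(313,298),(640,298)); J('bot',94.6,(325,262),(632,262))
J('movable +x end 35',71.5,(120,160)); J('mov face top',71.5,(160,160),(188,497)); J('face bot',46,(190,140),(212,440))
u=lambda x,y:((x-140+.4)*4,(y-130+.4)*4)
J('hole',56,u(106,208))
s=load('side4')
E
```

```text
plate +x edge (45) [[45.3, -1.6], [45.6, -122.4]]
plate -x edge [[-45.1, 16.8]]
fixed face top (-108) [[39.1, -106.5], [10.2, -108.3]]
fixed face bot [[10.0, -107.0]]
fixed jaw +x end(40) top [[40.3, -114.3]]
plinth top far corners (25,·) [[24.4, -53.1], [24.4, -101.8]]
bot [[23.5, -52.3], [23.5, -103.2]]
movable +x end 35 [[35.5, -12.6]]
mov face top [[35.5, -19.9], [-33.6, -19.5]]
face bot [[33.9, -19.1], [-33.9, -18.6]]
hole [[-0.1, 47.5]]
```

>>> drive_tool(deltas=[[255,0.008,0,-0.001,0,0,0],[255,0.018,0,-0.001,0,0,0],[255,0.028,0,-0.001,0,0,0],[255,0.036,0,-0.001,0,0,0],[255,0.042,0,-0.001,0,0,0],[255,0.045,0,-0.001,0,0,0],[255,0.047,0,-0.001,0,0,0],[255,0.048,0,-0.001,0,0,0],[255,0.0485,0,-0.001,0,0,0],[255,0.049,0,-0.001,0,0,0]])

```text
time: 6.38
tool_pos: [649.8, -61.1, 80.9]
tcp_rot: [159.5, 89.9, -9.9]
ft_force: [0.1, -0.7, -2.4]
finger_gap: 33.5
```

```bash
python3 - <<'E'
from h import *
yaw()
E
```

```text
t 6.38 pos [649.8 -61.1  80.9] yaw -79.41 tilt [ 0.001 -0.    -1.   ] gap 33.53 F [ 0.1 -0.7 -2.4] q6 69.5
```

No contact yet; creep down.

>>> drive_tool(deltas=[[255,0.0003,0,0,0,0,0],[255,0.0006,0,0,0,0,0],[255,0.0009,0,0,0,0,0],[255,0.0012,0,0,0,0,0],[255,0.0015,0,0,0,0,0],[255,0.0015,0,0,0,0,0],[255,0.0015,0,0,0,0,0],[255,0.0015,0,0,0,0,0],[255,0.0015,0,0,0,0,0],[255,0.0015,0,0,0,0,0]])

```text
time: 7.22
tool_pos: [649.9, -61.0, 80.7]
tcp_rot: [161.1, 89.9, -8.3]
ft_force: [-5.1, 1.4, 9.1]
finger_gap: 33.3
```

```bash
python3 - <<'E'
from h import *
yaw()
s=snap('side','sd5');c=snap('scene','sc5')
cv2.imwrite('pics/y5.png',np.hstack([crop(c['frame'],215,130,110,130,3.5),crop(s['frame'],190,100,110,130,3.5)]))
E
```

```text
t 7.22 pos [649.9 -61.   80.7] yaw -79.4 tilt [ 0.002 -0.    -1.   ] gap 33.27 F [-5.1  1.4  9.1] q6 69.5
```

View pics/y5.png

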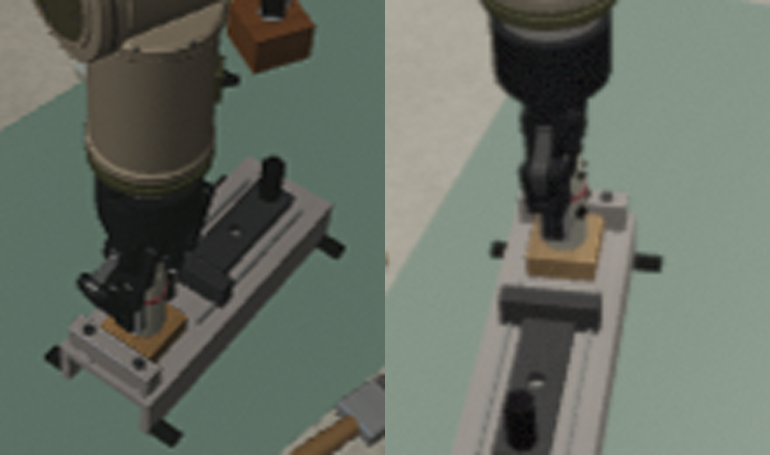

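>>> drive_tool(deltas=[[255,-0.001,0,0,0,0,0],[200,-0.001,0,0,0,0,0],[130,-0.001,0,0,0,0,0],[60,-0.001,0,0,0,0,0],[0,-0.001,0,0,0,0,0],[0,-0.001,0,0,0,0,0],[0,-0.005,0,0,0,0,0],[0,-0.02,0,0,0,0,0],[0,-0.045,0,0,0,0,0],[0,-0.07,0,0,0,0,0]])

```text
time: 8.15
tool_pos: [648.3, -60.9, 148.4]
tcp_rot: [-20.3, 89.8, 170.3]
ft_force: [0.2, -0.2, -0.0]
finger_gap: 85.3
```

>>> drive_tool(deltas=[[0,-0.02,0,0,0,0,0],[0,-0.05,0,0,0,0,0],[0,-0.07,0,0,0,0,0],[0,-0.08,0,0,0,0,0],[0,-0.08,0,0,0,0,0],[0,-0.08,0,0,0,0,0],[0,-0.08,0,0,0,0,0],[0,-0.08,0,0,0,0,0],[0,-0.08,0,0,0,0,0],[0,-0.08,0,0,0,0,0]])

```text
time: 8.98
tool_pos: [648.8, -60.9, 227.3]
tcp_rot: [-20.6, 89.9, 169.9]
ft_force: [-0.3, -0.4, 0.4]
finger_gap: 85.2
```

```bash
python3 - <<'E'
from h import *
yaw()
s=snap('side','sd6');c=snap('wrist','w6')
cv2.imwrite('pics/y6.png',np.hstack([crop(c['frame'],0,100,360,190,1.6),]))
cv2.imwrite('pics/y6s.png',crop(s['frame'],190,100,110,130,4))
E
```

```text
t 8.98 pos [648.8 -60.9 227.3] yaw -79.41 tilt [-0.002  0.    -1.   ] gap 85.18 F [-0.3 -0.4  0.4] q6 69.5
```

View pics/y6.png

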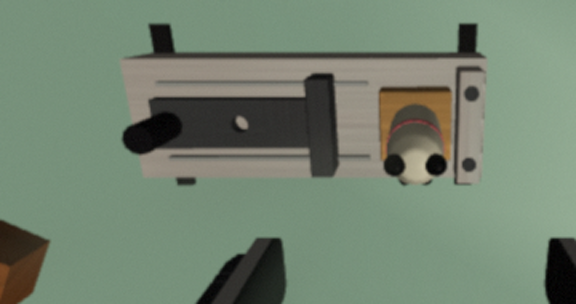

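View pics/y6s.png

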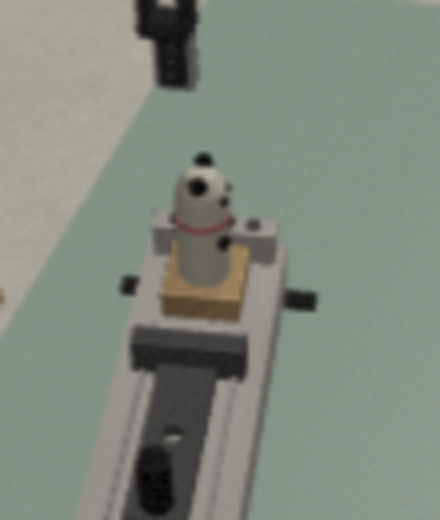

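```bash
python3 - <<'E'
from h import *
delta([649.3,-60.9,228.8],-79.41,[614.4,112.1,61],-79.41)
E
```

```text
shift [ 0.1678 -0.1765  0.0025] turn [0. 0. 0.]
```

>>> drive_tool(deltas=[[0,0,-0.015,0,0,0,0],[0,0,-0.04,0.001,0,0,0],[0,0,-0.07,0.001,0,0,0],[0,0,-0.1,0.002,0,0,0],[0,0.015,-0.13,0.002,0,0,0],[0,0.035,-0.155,0.0025,0,0,0],[0,0.055,-0.17,0.0025,0,0,0],[0,0.075,-0.1765,0.0025,0,0,0],[0,0.09,-0.1765,0.0025,0,0,0],[0,0.1,-0.1765,0.0025,0,0,0]])

```text
time: 9.92
tool_pos: [612.9, 113.4, 126.6]
tcp_rot: [-9.8, 89.9, -179.1]
ft_force: [-0.1, 0.2, -0.8]
finger_gap: 85.3
```

>>> drive_tool(deltas=[[0,0.01,0,0,0,0,0],[0,0.025,0,0,0,0,0],[0,0.042,0,0,0,0,0],[0,0.056,0,0,0,0,0],[0,0.065,0,0,0,0,0],[0,0.067,0,0,0,0,0],[60,0.067,0,0,0,0,0],[100,0.067,0,0,0,0,0],[130,0.067,0,0,0,0,0],[150,0.067,0,0,0,0,0]], squeeze=20)

```text
time: 10.75
tool_pos: [615.3, 112.0, 63.1]
tcp_rot: [174.3, 89.9, 4.9]
ft_force: [0.9, -0.8, -0.1]
finger_gap: 38.8
```

```bash
python3 - <<'E'
from h import *
yaw()
s=snap('side','sd7');c=snap('wrist','w7')
cv2.imwrite('pics/y7.png',crop(c['frame'],100,80,412,270,1.5))
cv2.imwrite('pics/y7s.png',crop(s['frame'],170,100,120,150,4))
E
```

```text
t 10.75 pos [615.3 112.   63.1] yaw -79.42 tilt [ 0.002  0.    -1.   ] gap 38.81 F [ 0.9 -0.8 -0.1] q6 85.0
```

View pics/y7.png

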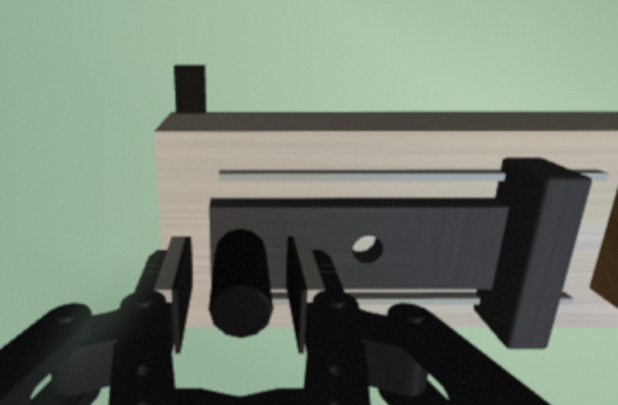

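View pics/y7s.png

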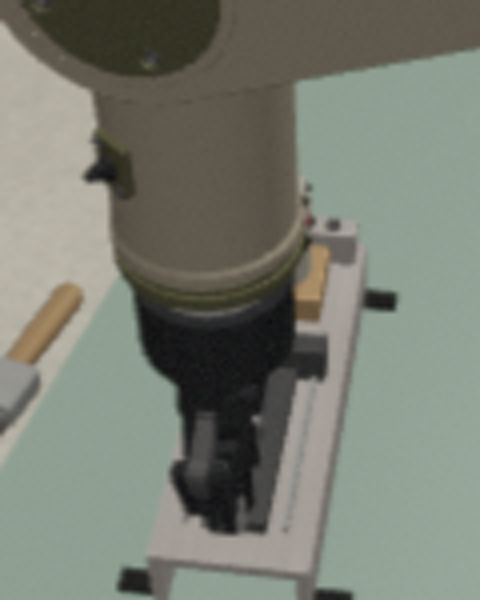

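>>> drive_tool(deltas=[[180,0,0,0,0,0,0],[200,0,0,0,0,0,0],[255,0,0,0,0,0,0],[255,0,0,0,0,0,0],[255,0,0,0,0,0,0],[255,0,0.001,0,0,0,0],[255,0,0.004,0,0,0,0],[255,0,0.008,0,0,0,0],[255,0,0.012,0,0,0,0],[255,0,0.016,0,0,0,0]], squeeze=20)

```text
time: 11.68
tool_pos: [617.6, 96.6, 62.3]
tcp_rot: [-136.1, 89.9, 54.5]
ft_force: [-2.5, 3.0, 4.2]
finger_gap: 19.1
```

>>> drive_tool(deltas=[[255,0,0.003,0,0,0,0],[255,0,0.006,0,0,0,0],[255,0,0.009,0,0,0,0],[255,0,0.0115,0,0,0,0],[255,0,0.0135,0,0,0,0],[255,0,0.015,0,0,0,0],[255,0,0.016,0,0,0,0],[255,0,0.016,0,0,0,0],[255,0,0.016,0,0,0,0],[255,0,0.016,0,0,0,0]])

```text
time: 12.52
tool_pos: [620.6, 80.6, 62.2]
tcp_rot: [-174.6, 90.0, 16.0]
ft_force: [-2.3, -0.0, 5.5]
finger_gap: 19.1
```

```bash
python3 - <<'E'
from h import *
yaw()
s=snap('side','sd8');c=snap('wrist','w8')
cv2.imwrite('pics/y8.png',crop(c['frame'],100,80,412,270,1.5))
E
```

```text
t 12.52 pos [620.6  80.6  62.2] yaw -79.41 tilt [ 0.001  0.    -1.   ] gap 19.1 F [-2.3 -0.   5.5] q6 82.1
```

View pics/y8.png

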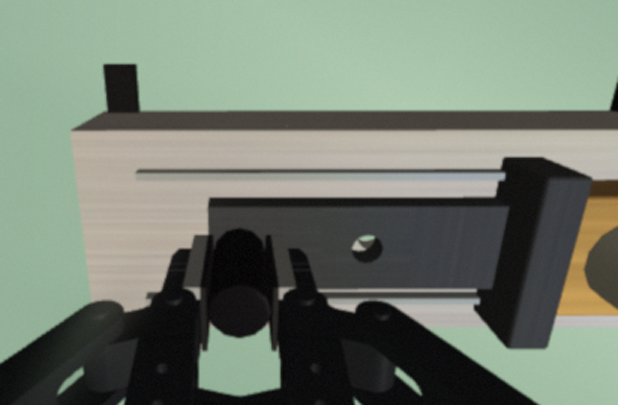

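>>> drive_tool(deltas=[[255,0,0.0005,0,0,0,0],[255,0,0.001,0,0,0,0],[255,0,0.0015,0,0,0,0],[255,0,0.002,0,0,0,0],[255,0,0.0025,0,0,0,0],[255,0,0.003,0,0,0,0],[255,0,0.0035,0,0,0,0],[255,0,0.004,0,0,0,0],[255,0,0.0045,0,0,0,0],[255,0,0.005,0,0,0,0]])

```text
time: 13.45
tool_pos: [621.4, 76.3, 62.2]
tcp_rot: [-118.5, 89.9, 72.1]
ft_force: [-1.9, 4.2, 5.8]
finger_gap: 19.2
```

>>> drive_tool(deltas=[[255,0,0.0003,0,0,0,0],[255,0,0.0006,0,0,0,0],[255,0,0.0009,0,0,0,0],[255,0,0.0012,0,0,0,0],[255,0,0.0012,0,0,0,0],[255,0,0.0012,0,0,0,0],[255,0,0.0012,0,0,0,0],[255,0,0.0012,0,0,0,0],[255,0,0.0012,0,0,0,0],[255,0,0.0012,0,0,0,0]])

```text
time: 14.28
tool_pos: [621.6, 75.5, 62.3]
tcp_rot: [-113.6, 89.9, 77.0]
ft_force: [-2.1, 4.5, 5.1]
finger_gap: 19.9
```

>>> drive_tool(deltas=[[255,0,0.0003,0,0,0,0],[255,0,0.0006,0,0,0,0],[255,0,0.0009,0,0,0,0],[255,0,0.0012,0,0,0,0],[255,0,0.0015,0,0,0,0],[255,0,0.0015,0,0,0,0],[255,0,0.0015,0,0,0,0],[255,0,0.0015,0,0,0,0],[255,0,0.0015,0,0,0,0],[255,0,0.0015,0,0,0,0]])

```text
time: 15.12
tool_pos: [621.6, 75.5, 62.2]
tcp_rot: [-99.8, 89.8, 90.9]
ft_force: [-3.3, 10.4, 6.2]
finger_gap: 19.4
```

```bash
python3 - <<'E'
from h import *
yaw()
s=snap('side','sd9');c=snap('wrist','w9')
cv2.imwrite('pics/y9.png',crop(c['frame'],100,80,412,270,1.5))
cv2.imwrite('pics/y9s.png',crop(s['frame'],200,100,100,120,5))
E
```

```text
t 15.12 pos [621.6  75.5  62.2] yaw -79.35 tilt [-0.     0.003 -1.   ] gap 19.36 F [-3.3 10.4  6.2] q6 81.4
```

View pics/y9.png

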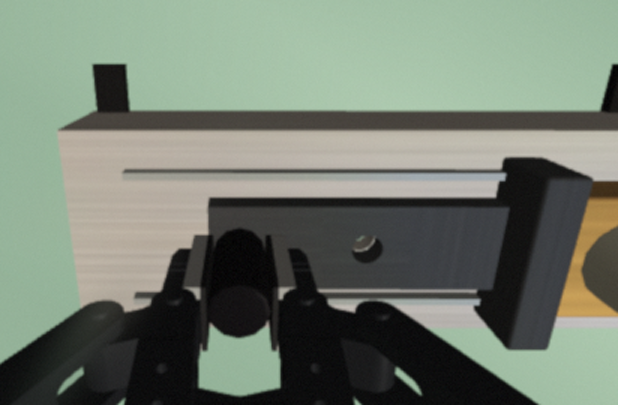

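View pics/y9s.png

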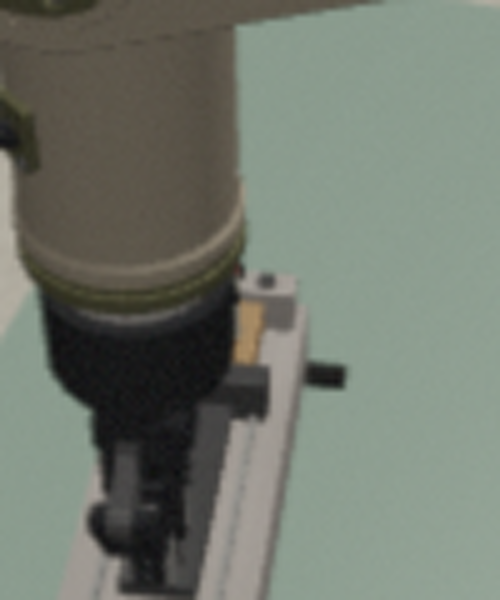

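>>> drive_tool(deltas=[[255,0,-0.0005,0,0,0,0],[255,0,-0.001,0,0,0,0],[255,0,-0.001,0,0,0,0],[200,0,-0.001,0,0,0,0],[160,0,-0.001,0,0,0,0],[120,0,-0.001,0,0,0,0],[60,0,-0.001,0,0,0,0],[0,-0.001,-0.001,0,0,0,0],[0,-0.005,-0.001,0,0,0,0],[0,-0.02,-0.001,0,0,0,0]])

```text
time: 16.05
tool_pos: [619.5, 73.6, 79.2]
tcp_rot: [-7.3, 89.7, -176.7]
ft_force: [0.3, -0.5, -0.3]
finger_gap: 85.4
```

>>> drive_tool(deltas=[[0,-0.02,0,0,0,0,0],[0,-0.045,0,0,0,0,0],[0,-0.07,0,0,0,0,0],[0,-0.09,0,0,0,0,0],[0,-0.1,0,0,0,0,0],[0,-0.1,0,0,0,0,0],[0,-0.1,0,0,0,0,0],[0,-0.1,0,0,0,0,0],[0,-0.1,0,0,0,0,0],[0,-0.1,0,0,0,0,0]])

```text
time: 16.88
tool_pos: [620.6, 73.9, 179.8]
tcp_rot: [-9.2, 89.8, -178.6]
ft_force: [-0.5, 0.8, 0.5]
finger_gap: 85.1
```

```bash
python3 - <<'E'
from h import *
yaw()
for c in ('wrist','scene','side'): snap(c,c+'10')
cv2.imwrite('pics/a.png',crop(load('wrist10')['frame'],80,80,432,200,1.8))
cv2.imwrite('pics/b.png',np.hstack([crop(load('scene10')['frame'],215,150,110,110,3.6),crop(load('side10')['frame'],190,120,110,110,3.6)]))
E
```

```text
t 16.88 pos [620.6  73.9 179.8] yaw -79.41 tilt [-0.003 -0.    -1.   ] gap 85.13 F [-0.5  0.8  0.5] q6 81.5
```

View pics/a.png

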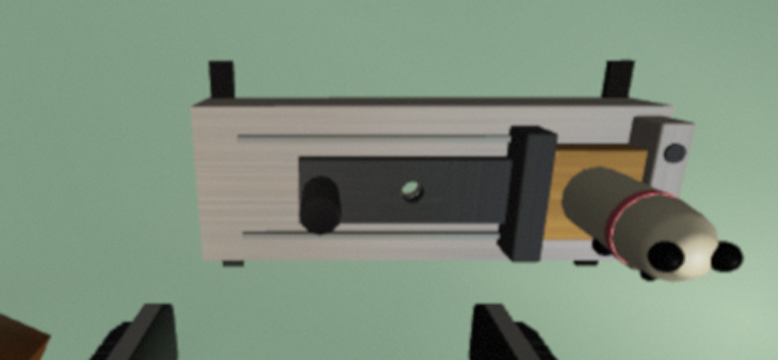

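View pics/b.png

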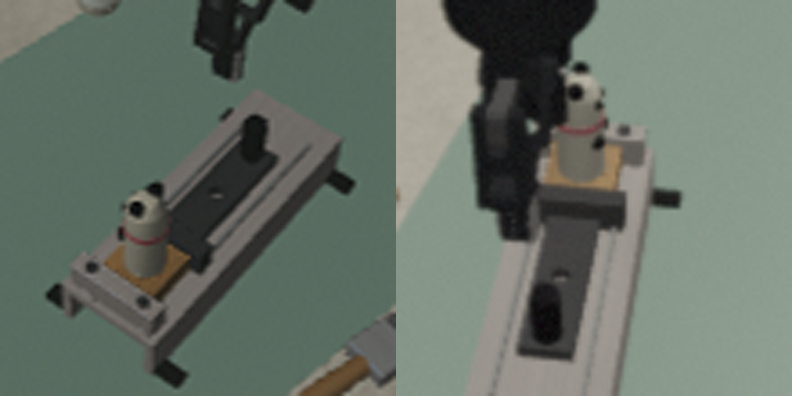

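```bash
python3 - <<'E'
from h import *
for n,(x,y,w,h) in {'wrist10':(285,160,50,50),'scene10':(260,190,30,30),'side10':(220,180,30,30)}.items():
    d=load(n); cv2.imwrite('pics/h_%s.png'%n,crop(d['frame'],x,y,w,h,int(400/w)))
cv2.imwrite('pics/hh.png',np.hstack([cv2.resize(cv2.imread('pics/h_%s.png'%n),(260,260)) for n in('wrist10','scene10','side10')]))
E
```

```text
(no output)
```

View pics/hh.png

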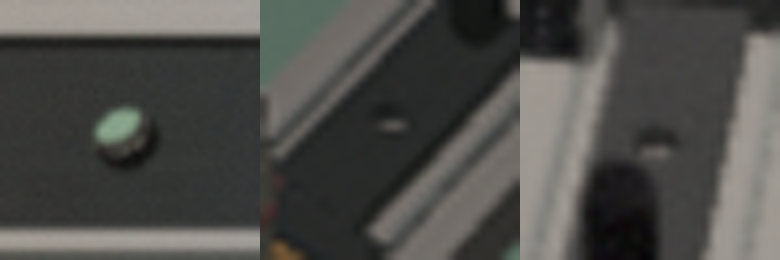

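```bash
python3 - <<'E'
from h import *
a=np.radians(10.6); ex=np.array([np.cos(a),np.sin(a)]);ey=np.array([-np.sin(a),np.cos(a)]);c=np.array([632.5,15.3])
for n,p in(('wrist10',(308.9,186)),('scene10',(274.8,203.1)),('side10',(235.4,196))):
    q=plane(load(n),p,56)[:2]; print(n,q.round(1),((q-c)@ex).round(1),((q-c)@ey).round(1))
print(c+10*ey)
p=load('side10');cv2.imwrite('pics/r.png',np.hstack([crop(p['frame'],245,290,75,75,5),crop(load('scene10')['frame'],265,110,75,75,5)]))
E
```

```text
wrist10 [631.   27.1] 0.7 11.8
scene10 [634.   24.8] 3.2 9.0
side10 [631.   26.1] 0.5 10.9
[630.66048649  25.12935349]
```

View pics/r.png

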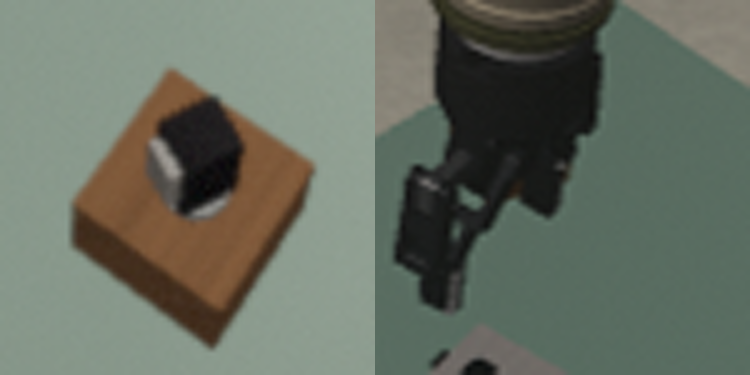

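```bash
python3 - <<'E'
from h import *
delta([621.5,74.1,181.8],-79.41,[444,286,210],46)
E
```

```text
shift [-0.0282 -0.2409  0.1355] turn [-2.1888 -0.     -0.    ]
```

>>> drive_tool(deltas=[[0,-0.01,-0.01,0.005,-0.12,0,0],[0,-0.02,-0.03,0.017,-0.24,0,0],[0,-0.028,-0.055,0.031,-0.36,0,0],[0,-0.028,-0.08,0.045,-0.48,0,0],[0,-0.028,-0.105,0.059,-0.6,0,0],[0,-0.028,-0.13,0.073,-0.72,0,0],[0,-0.028,-0.155,0.087,-0.84,0,0],[0,-0.028,-0.18,0.101,-0.96,0,0],[0,-0.028,-0.205,0.115,-1.08,0,0],[0,-0.028,-0.23,0.129,-1.2,0,0]])

```text
time: 17.87
tool_pos: [451.4, 277.2, 209.7]
tcp_rot: [-176.8, 90.0, 82.9]
ft_force: [0.7, 0.2, -1.1]
finger_gap: 85.5
```

```bash
python3 - <<'E'
from h import *
yaw()
a=-79.41+np.degrees(1.2); p=np.array([621.5,74.1,181.8])+Rd(-79.41)@np.array([-28,-230,129]); print(p,a)
delta(p,a,[444,286,210],46)
E
```

```text
t 17.87 pos [451.4 277.2 209.7] yaw -10.32 tilt [ 0.  0. -1.] gap 85.51 F [ 0.7  0.2 -1.1] q6 36.3
[452.42784783 276.47491781 209.8       ] -10.655064584301215
shift [-0.0002 -0.01   -0.0078] turn [-0.9888  0.      0.    ]
```

>>> drive_tool(deltas=[[0,0,-0.002,-0.001,-0.12,0,0],[0,0,-0.004,-0.003,-0.24,0,0],[0,0,-0.006,-0.005,-0.36,0,0],[0,0,-0.008,-0.007,-0.48,0,0],[0,0,-0.01,-0.008,-0.6,0,0],[0,0,-0.01,-0.008,-0.72,0,0],[0,0,-0.01,-0.008,-0.84,0,0],[0,0,-0.01,-0.008,-0.93,0,0],[0,0,-0.01,-0.008,-0.98,0,0],[0,0,-0.01,-0.008,-0.989,0,0]])

```text
time: 18.7
tool_pos: [444.1, 286.0, 209.7]
tcp_rot: [-105.8, 90.0, -149.6]
ft_force: [-0.8, 0.9, 0.3]
finger_gap: 85.3
```

```bash
python3 - <<'E'
from h import *
yaw()
w=snap('wrist','w11'); cv2.imwrite('pics/a11.png',crop(w['frame'],186,120,130,130,6 ) if 1 else 0)
cv2.imwrite('pics/a11.png',crop(w['frame'],196,120,120,120,5))
s=snap('scene','sc11'); cv2.imwrite('pics/b11.png',crop(s['frame'],260,90,100,80,6))
for z in (44,71,89): print(proj(w,[444,286,z]))
E
```

```text
t 18.7 pos [444.1 286.  209.7] yaw 46.15 tilt [-0. -0. -1.] gap 85.34 F [-0.8  0.9  0.3] q6 -18.9
[258.62269642 177.45902544]
[258.57379532 184.06025533]
[258.53613454 189.14413771]
```

View pics/a11.png

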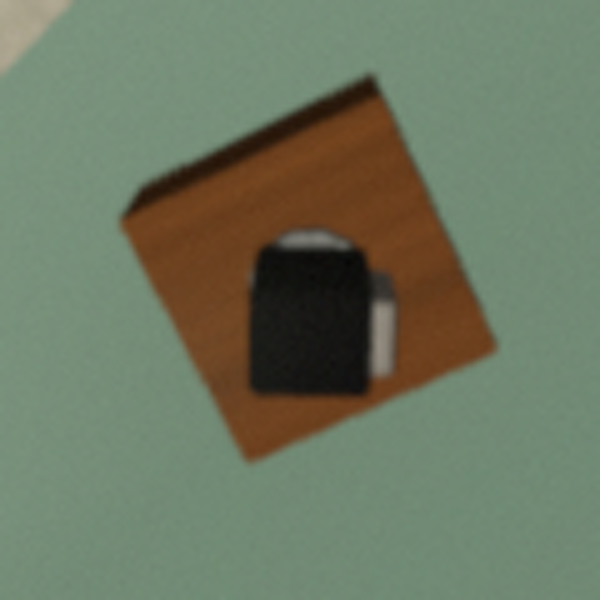

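View pics/b11.png

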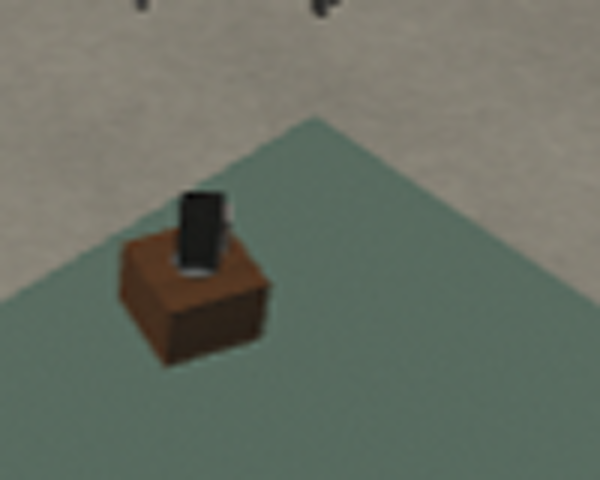

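```bash
python3 - <<'E'
from h import *
w=load('w11'); f=lambda x,y:(196+x/5-.4,120+y/5-.4); R=Rd(46)
for p,z in [((250,393),89),((370,393),89),((260,250),49),((362,250),49),((393,300),84),((393,375),84),((310,228),46)]:
    q=plane(w,f(*p),z); print(p,q.round(1),(R.T@(q-np.array([444,286,z])))[1:].round(1))
P=[plane(w,f(*p),44)[:2] for p in [(122,216),(376,100),(497,348),(248,462)]]; print(np.mean(P,0),np.round(P,1))
E
```

```text
(250, 393) [441.9 270.4  89. ] [-12.7   9.3]
(370, 393) [458.2 287.4  89. ] [10.9  9.3]
(260, 250) [428.3 284.4  49. ] [-12.1 -10.1]
(362, 250) [443.8 300.5  49. ] [ 10.3 -10.2]
(393, 300) [448.7 302.8  84. ] [15.3 -8.3]
(393, 375) [460.  292.2  84. ] [15.6  7.2]
(310, 228) [432.8 295.2  46. ] [ -1.1 -14.4]
[442.73504057 285.88629314] [[402.4 266.8]
 [422.8 324.6]
 [482.6 306.3]
 [463.1 245.9]]
```

>>> drive_tool(deltas=[[0,0.015,-0.0005,0,0,0,0],[0,0.04,-0.0005,0,0,0,0],[0,0.065,-0.0005,0,0,0,0],[0,0.09,-0.0005,0,0,0,0],[0,0.112,-0.0005,0,0,0,0],[0,0.13,-0.0005,0,0,0,0],[0,0.145,-0.0005,0,0,0,0],[0,0.154,-0.0005,0,0,0,0],[0,0.158,-0.0005,0,0,0,0],[0,0.159,-0.0005,0,0,0,0]], squeeze=40)

```text
time: 19.63
tool_pos: [443.4, 285.5, 50.2]
tcp_rot: [-109.7, 89.9, -153.7]
ft_force: [-0.6, 0.1, 0.6]
finger_gap: 85.3
```

```bash
python3 - <<'E'
from h import *
yaw()
w=snap('wrist','w12'); cv2.imwrite('pics/a12.png',crop(w['frame'],100,90,312,290,2))
E
```

```text
t 19.63 pos [443.4 285.5  50.2] yaw 45.96 tilt [-0.001 -0.    -1.   ] gap 85.26 F [-0.6  0.1  0.6] q6 -18.8
```

View pics/a12.png

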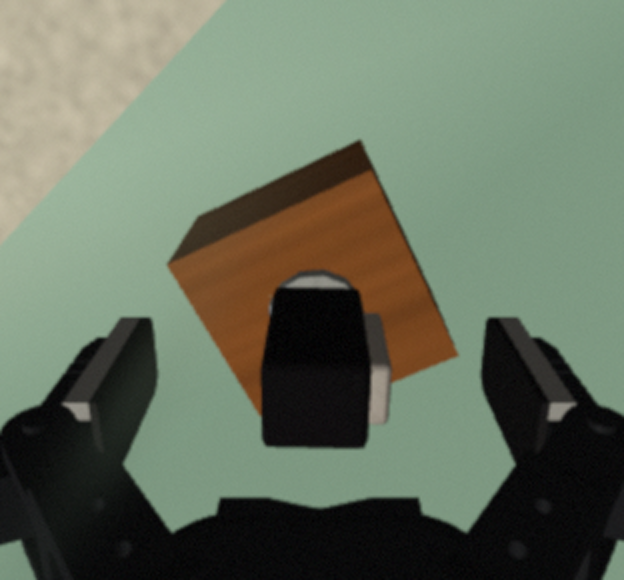

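Centred between the fingers (head 262–390 vs pads 155/485). Closing.

>>> drive_tool(deltas=[[80,0,0,0,0,0,0],[150,0,0,0,0,0,0],[255,0,0,0,0,0,0],[255,0,0,0,0,0,0],[255,0,0,0,0,0,0],[255,0,0,0,0,0,0],[255,0,0,0,0,0,0],[255,0,0,0,0,0,0],[255,0,0,0,0,0,0],[255,0,0,0,0,0,0]])

```text
time: 20.52
tool_pos: [444.1, 285.7, 51.6]
tcp_rot: [41.1, 90.0, -2.9]
ft_force: [-3.1, -2.9, 5.8]
finger_gap: 23.5
```

>>> drive_tool(deltas=[[255,-0.003,0,0,0,0,0],[255,-0.01,0,0,0,0,0],[255,-0.022,0,0,0,0,0],[255,-0.04,0,0,0,0,0],[255,-0.06,0,0,0,0,0],[255,-0.08,0,0,0,0,0],[255,-0.095,0,0,0,0,0],[255,-0.1,0,0,0,0,0],[255,-0.1,0,0,0,0,0],[255,-0.1,0,0,0,0,0]])

```text
time: 21.35
tool_pos: [443.8, 285.7, 150.8]
tcp_rot: [74.3, 90.0, 30.3]
ft_force: [1.2, 0.2, -1.1]
finger_gap: 23.7
```

```bash
python3 - <<'E'
from h import *
yaw()
w=snap('wrist','w13'); cv2.imwrite('pics/a13.png',crop(w['frame'],150,150,212,210,3))
d=snap('side','sd13'); c=snap('scene','sc13')
cv2.imwrite('pics/b13.png',np.hstack([crop(d['frame'],240,230,90,110,4),crop(c['frame'],260,60,90,110,4)]))
E
```

```text
t 21.35 pos [443.8 285.7 150.8] yaw 46.01 tilt [ 0.  0. -1.] gap 23.68 F [ 1.2  0.2 -1.1] q6 -18.8
```

View pics/a13.png

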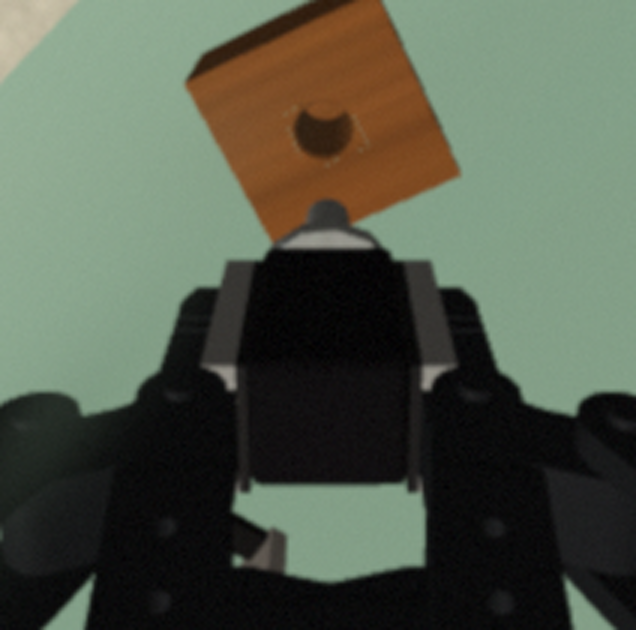

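View pics/b13.png

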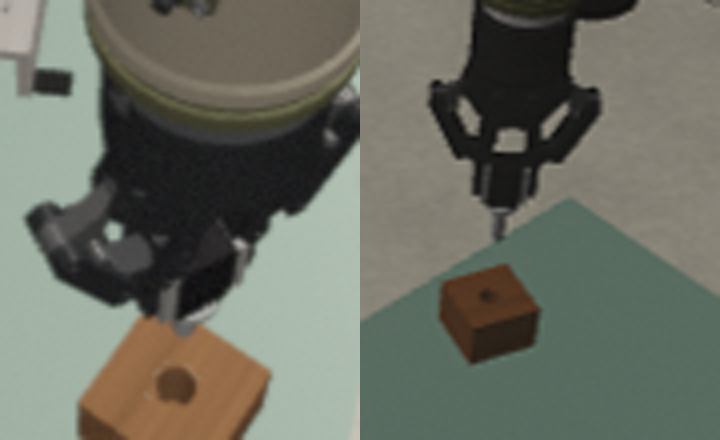

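```bash
python3 - <<'E'
from h import *
w=load('w13'); f=lambda x,y:(150+x/3-.33,150+y/3-.33); R=Rd(46); T=np.array([443.8,285.7,150.8])
for n,p,z in [('tip far edge',(326,200),108),('shank 4 up, l',(305,212),112),('r',(347,212),112),('flange far',(326,224),144),('flange l',(272,245),144),('flange r',(388,245),144),('head top near l',(247,483),189),('head top near r',(412,483),189)]:
    q=plane(w,f(*p),z); print(n,(R.T@(q-T)).round(1))
# rack hole vs nominal
q=plane(w,f(324,130),44);print(q)
E
echo; python3 - <<'E'
from h import *
delta([443.7,285.6,150.8],46,[631,26,170],10.6)
E
```

```text
tip far edge [42.8 -0.  -3.7]
shank 4 up, l [38.8 -4.9 -2.3]
r [38.8  4.8 -2.3]
flange far [  6.8   0.  -13.6]
flange l [  6.8 -10.4  -9.1]
flange r [ 6.8 12.  -9.1]
head top near l [-38.2 -11.7   8.6]
head top near r [-38.2  13.    8.6]
[442.86445509 285.4690478   44.        ]

shift [-0.0192 -0.0566  0.3151] turn [0.6178 0.     0.    ]
```

>>> drive_tool(deltas=[[255,-0.01,-0.002,0.012,0.06,0,0],[255,-0.019,-0.006,0.036,0.12,0,0],[255,-0.019,-0.013,0.072,0.19,0,0],[255,-0.019,-0.02,0.11,0.26,0,0],[255,-0.019,-0.027,0.148,0.33,0,0],[255,-0.019,-0.034,0.186,0.4,0,0],[255,-0.019,-0.041,0.224,0.47,0,0],[255,-0.019,-0.047,0.26,0.53,0,0],[255,-0.019,-0.053,0.292,0.58,0,0],[255,-0.019,-0.0566,0.315,0.618,0,0]])

```text
time: 22.33
tool_pos: [631.7, 23.2, 168.2]
tcp_rot: [-83.6, 89.9, -163.3]
ft_force: [-0.1, 0.8, -1.0]
finger_gap: 23.7
```

>>> drive_tool(deltas=[[255,0.01,0,0,0,0,0],[255,0.02,0,0,0,0,0],[255,0.03,0,0,0,0,0],[255,0.038,0,0,0,0,0],[255,0.042,0,0,0,0,0],[255,0.042,0,0,0,0,0],[255,0.042,0,0,0,0,0],[255,0.042,0,0,0,0,0],[255,0.042,0,0,0,0,0],[255,0.042,0,0,0,0,0]])

```text
time: 23.17
tool_pos: [631.6, 26.3, 128.6]
tcp_rot: [76.7, 89.9, -2.7]
ft_force: [-0.1, 0.1, -1.2]
finger_gap: 23.7
```

```bash
python3 - <<'E'
from h import *
yaw()
for c in ('wrist','scene','side'): snap(c,c+'14')
cv2.imwrite('pics/a14.png',crop(load('wrist14')['frame'],150,100,212,210,3))
cv2.imwrite('pics/b14.png',np.hstack([crop(load('scene14')['frame'],230,150,90,110,4.4),crop(load('side14')['frame'],190,110,90,110,4.4)]))
E
```

```text
t 23.17 pos [631.6  26.3 128.6] yaw 10.61 tilt [ 0.001 -0.    -1.   ] gap 23.72 F [-0.1  0.1 -1.2] q6 -12.9
```

View pics/a14.png

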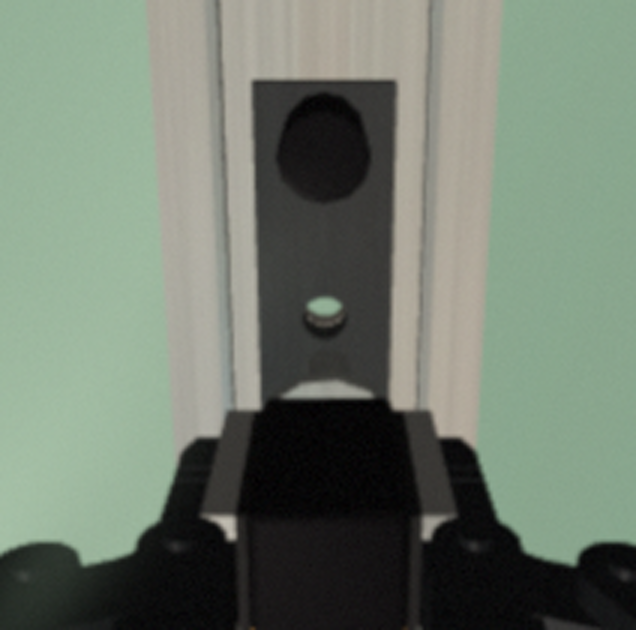

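View pics/b14.png

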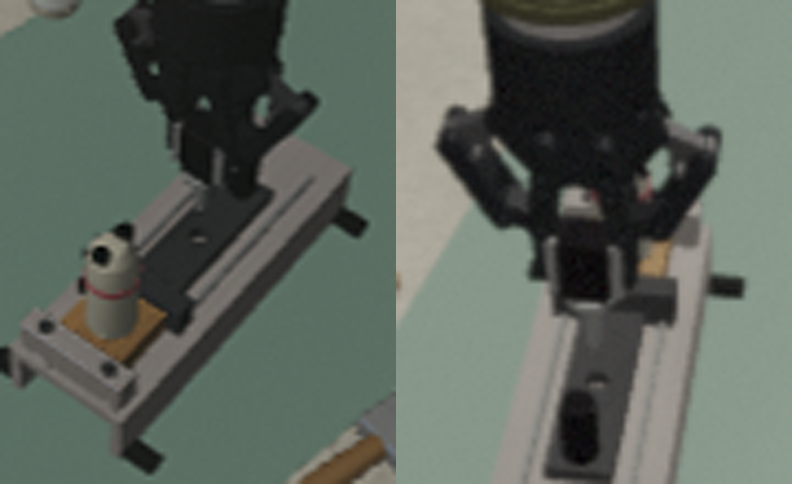

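```bash
python3 - <<'E'
from h import *
w=load('wrist14'); f=lambda x,y:(150+x/3-.33,100+y/3-.33); R=Rd(10.6); T=np.array([631.4,26.1,128.8])
for n,p,z in [('hole',(325,316),56),('tongue l',(256,230),56),('tongue r',(394,230),56),('tip far',(326,350),86),('shank l',(307,362),88),('shank r',(346,362),88),('flange far',(328,380),122),('handle',(323,147),96)]:
    q=plane(w,f(*p),z); print(n,q.round(1),(R.T@(q-T)).round(1))
for n,(x,y,k),p,z in [('scene14',(230,150,4.4),(198,238),56),('side14',(190,110,4.4),(597-396,380),56),
   ('scene14',(230,150,4.4),(204,211),86),('side14',(190,110,4.4),(592-396,342),86)]:
    d=load(n); q=plane(d,(x+p[0]/k-.39,y+p[1]/k-.39),z); print(n,z,q.round(1),(R.T@(q-T)).round(1))
d=load('side14');cv2.imwrite('pics/c14.png',np.hstack([crop(d['frame'],220,165,40,40,9),crop(load('scene14')['frame'],258,180,40,40,9)]))
E
```

```text
hole [630.7  27.6  56. ] [72.8 -0.5 -1.6]
tongue l [608.6  47.8  56. ] [ 72.8 -18.4 -25.5]
tongue r [644.   54.4  56. ] [ 72.8  17.6 -25.5]
tip far [630.5  30.1  86. ] [42.8 -0.2 -4.1]
shank l [626.5  27.1  88. ] [40.8 -4.6 -1.9]
shank r [635.5  28.8  88. ] [40.8  4.5 -1.9]
flange far [629.3  38.7 122. ] [  6.8   0.3 -12.7]
handle [620.9  78.4  96. ] [ 32.8  -0.7 -53.4]
scene14 56 [635.3  22.8  56. ] [72.8  3.2  3.9]
side14 56 [631.3  26.1  56. ] [72.8 -0.1 -0.1]
scene14 86 [637.3  24.1  86. ] [42.8  5.5  3.1]
side14 86 [632.5  26.3  86. ] [42.8  1.1 -0. ]
```

View pics/c14.png

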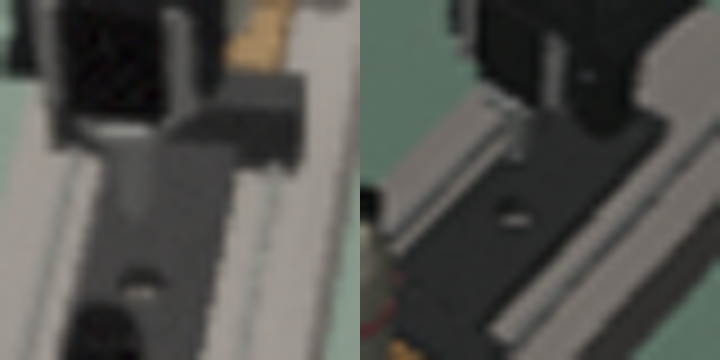

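```bash
python3 - <<'E'
from h import *
R=Rd(10.6); T=np.array([631.4,26.1,128.8])
for n,o,h,t in [('side14',(220,165),(142,283),(133,208)),('scene14',(258,180),(157,214),(157,155))]:
    d=load(n); g=lambda p:(o[0]+p[0]/9-.44,o[1]+p[1]/9-.44)
    a=R.T@(plane(d,g(h),56)-T); b=R.T@(plane(d,g(t),86)-T); print(n,a.round(1),b.round(1),'diff',(a-b)[1:].round(1))
E
```

```text
side14 [72.8 -0.3 -0.1] [42.8  0.5 -1. ] diff [-0.8  0.9]
scene14 [72.8  3.3  2.1] [42.8  1.6  2.5] diff [ 1.7 -0.4]
```

>>> drive_tool(deltas=[[255,0.005,-0.0003,-0.0003,0,0,0],[255,0.012,-0.0003,-0.0003,0,0,0],[255,0.018,-0.0003,-0.0003,0,0,0],[255,0.022,-0.0003,-0.0003,0,0,0],[255,0.024,-0.0003,-0.0003,0,0,0],[255,0.024,-0.0003,-0.0003,0,0,0],[255,0.024,-0.0003,-0.0003,0,0,0],[255,0.024,-0.0003,-0.0003,0,0,0],[255,0.024,-0.0003,-0.0003,0,0,0],[255,0.024,-0.0003,-0.0003,0,0,0]])

```text
time: 24.15
tool_pos: [631.1, 26.4, 104.2]
tcp_rot: [80.5, 90.0, 1.1]
ft_force: [0.1, 0.0, -0.3]
finger_gap: 23.9
```

```bash
python3 - <<'E'
from h import *
yaw()
for c in ('wrist','scene','side'): snap(c,c+'15')
cv2.imwrite('pics/a15.png',np.hstack([crop(load('wrist15')['frame'],225,180,64,64,6),crop(load('side15')['frame'],220,165,40,40,9.6)]))
cv2.imwrite('pics/a15s.png',crop(load('scene15')['frame'],250,175,50,50,9))
E
```

```text
t 24.15 pos [631.1  26.4 104.2] yaw 10.6 tilt [ 0.001  0.    -1.   ] gap 23.86 F [ 0.1  0.  -0.3] q6 -12.9
```

View pics/a15.png

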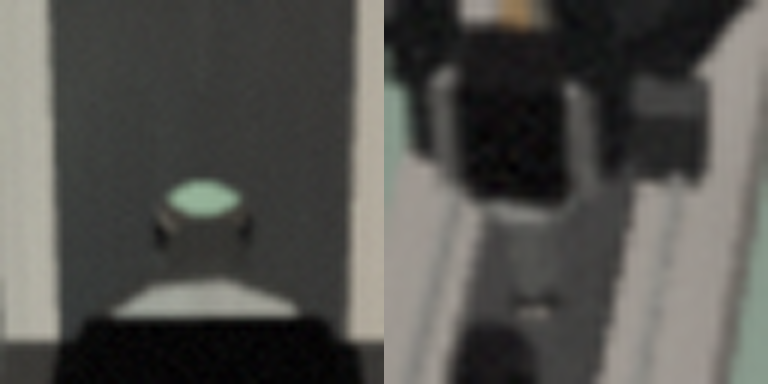

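View pics/a15s.png

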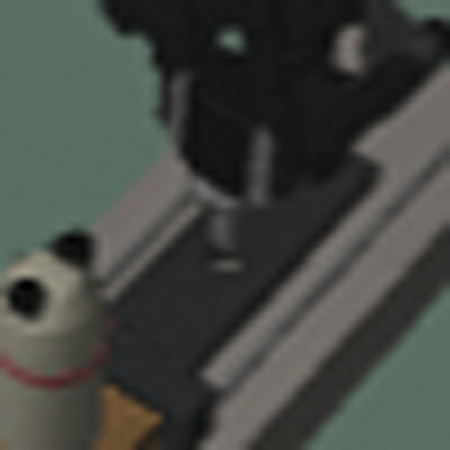

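>>> drive_tool(deltas=[[255,0.001,0,0,0,0,0],[255,0.002,0,0,0,0,0],[255,0.003,0,0,0,0,0],[255,0.004,0,0,0,0,0],[255,0.005,0,0,0,0,0],[255,0.006,0,0,0,0,0],[255,0.007,0,0,0,0,0],[255,0.008,0,0,0,0,0],[255,0.009,0,0,0,0,0],[255,0.01,0,0,0,0,0]])

```text
time: 25.13
tool_pos: [630.8, 26.4, 93.7]
tcp_rot: [38.2, 90.0, -41.2]
ft_force: [0.0, 0.7, -1.6]
finger_gap: 23.6
```

>>> drive_tool(deltas=[[255,0.001,0,0,0,0,0],[255,0.002,0,0,0,0,0],[255,0.003,0,0,0,0,0],[255,0.004,0,0,0,0,0],[255,0.005,0,0,0,0,0],[255,0.006,0,0,0,0,0],[255,0.007,0,0,0,0,0],[255,0.008,0,0,0,0,0],[255,0.009,0,0,0,0,0],[255,0.01,0,0,0,0,0]])

```text
time: 25.97
tool_pos: [630.8, 26.4, 83.7]
tcp_rot: [94.7, 90.0, 15.3]
ft_force: [-0.2, -0.7, -0.7]
finger_gap: 23.5
```

```bash
python3 - <<'E'
from h import *
print(yaw()['wrist_torque'])
E
```

```text
t 25.97 pos [630.8  26.4  83.7] yaw 10.6 tilt [ 0.  0. -1.] gap 23.45 F [-0.2 -0.7 -0.7] q6 -12.9
[-0.027946   -0.00245575 -0.03811009]
```

>>> drive_tool(deltas=[[255,0.0015,0,0,0,0,0],[255,0.003,0,0,0,0,0],[255,0.005,0,0,0,0,0],[255,0.007,0,0,0,0,0],[255,0.009,0,0,0,0,0],[255,0.011,0,0,0,0,0],[255,0.013,0,0,0,0,0],[255,0.015,0,0,0,0,0],[255,0.0165,0,0,0,0,0],[255,0.018,0,0,0,0,0]])

```text
time: 26.8
tool_pos: [630.7, 26.4, 65.6]
tcp_rot: [-105.4, 90.0, 175.2]
ft_force: [0.6, -0.4, -1.6]
finger_gap: 23.4
```

>>> drive_tool(deltas=[[255,0.0004,0,0,0,0,0],[255,0.0008,0,0,0,0,0],[255,0.0012,0,0,0,0,0],[255,0.0016,0,0,0,0,0],[255,0.002,0,0,0,0,0],[255,0.0024,0,0,0,0,0],[255,0.0028,0,0,0,0,0],[255,0.003,0,0,0,0,0],[255,0.003,0,0,0,0,0],[255,0.003,0,0,0,0,0]])

```text
time: 27.63
tool_pos: [630.9, 26.4, 63.7]
tcp_rot: [71.1, 90.0, -8.3]
ft_force: [-3.1, 0.1, 5.8]
finger_gap: 23.8
```

Contact at about the expected seating height; press a little more to confirm and look.

>>> drive_tool(deltas=[[255,0.0003,0,0,0,0,0],[255,0.0006,0,0,0,0,0],[255,0.0009,0,0,0,0,0],[255,0.0012,0,0,0,0,0],[255,0.0015,0,0,0,0,0],[255,0.0015,0,0,0,0,0],[255,0.0015,0,0,0,0,0],[255,0.0015,0,0,0,0,0],[255,0.0015,0,0,0,0,0],[255,0.0015,0,0,0,0,0]])

```text
time: 28.47
tool_pos: [630.9, 26.4, 63.6]
tcp_rot: [61.0, 90.0, -18.4]
ft_force: [-9.7, 0.7, 16.3]
finger_gap: 23.8
```

```bash
python3 - <<'E'
from h import *
yaw()
for c in ('wrist','scene','side'): snap(c,c+'16')
cv2.imwrite('pics/a16.png',np.hstack([crop(load('wrist16')['frame'],206,170,100,100,4),crop(load('side16')['frame'],205,155,50,50,8)]))
E
```

```text
t 28.47 pos [630.9  26.4  63.6] yaw 10.61 tilt [ 0. -0. -1.] gap 23.81 F [-9.7  0.7 16.3] q6 -12.9
```

View pics/a16.png

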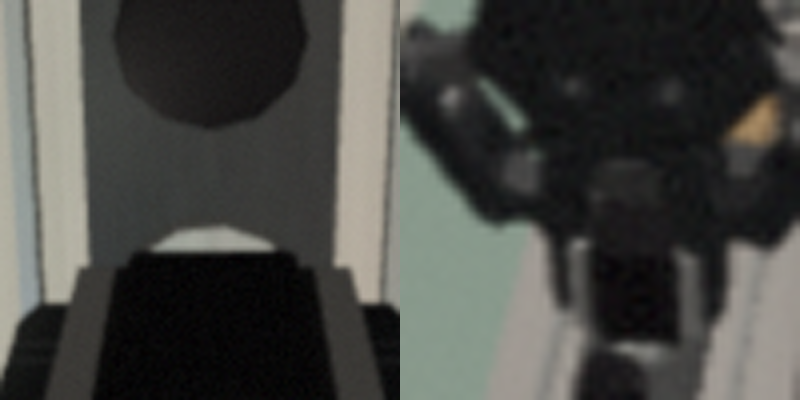

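>>> drive_tool(deltas=[[255,-0.001,0,0,0,0,0],[255,-0.001,0,0,0,0,0],[190,-0.001,0,0,0,0,0],[175,-0.001,0,0,0,0,0],[160,-0.001,0,0,0,0,0],[140,-0.001,0,0,0,0,0],[100,-0.001,0,0,0,0,0],[50,-0.001,0,0,0,0,0],[0,-0.001,0,0,0,0,0],[0,-0.001,0,0,0,0,0]])

```text
time: 29.45
tool_pos: [630.6, 26.4, 62.0]
tcp_rot: [-101.7, 90.0, 178.9]
ft_force: [-0.2, -1.3, 0.3]
finger_gap: 84.1
```

>>> drive_tool(deltas=[[0,-0.003,0,0,0,0,0],[0,-0.012,0,0,0,0,0],[0,-0.03,0,0,0,0,0],[0,-0.055,0,0,0,0,0],[0,-0.08,0,0,0,0,0],[0,-0.1,0,0,0,0,0],[0,-0.115,0,0,0,0,0],[0,-0.12,0,0,0,0,0],[0,-0.12,0,0,0,0,0],[0,-0.12,0,0,0,0,0]])

```text
time: 30.28
tool_pos: [630.7, 26.4, 182.1]
tcp_rot: [20.8, 90.0, -58.6]
ft_force: [-0.6, -0.4, -0.2]
finger_gap: 85.1
```

```bash
python3 - <<'E'
from h import *
yaw()
for c in ('wrist','scene','side'): snap(c,c+'17')
cv2.imwrite('pics/a17.png',np.hstack([crop(load('wrist17')['frame'],196,60,120,180,3.3),]))
cv2.imwrite('pics/b17.png',np.hstack([crop(load('side17')['frame'],195,110,80,100,5),crop(load('scene17')['frame'],230,160,80,100,5)]))
E
```

```text
t 30.28 pos [630.7  26.4 182.1] yaw 10.6 tilt [ 0. -0. -1.] gap 85.14 F [-0.6 -0.4 -0.2] q6 -12.9
```

View pics/a17.png

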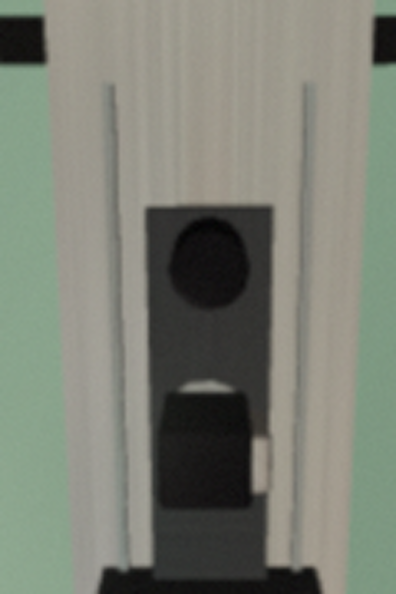

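View pics/b17.png

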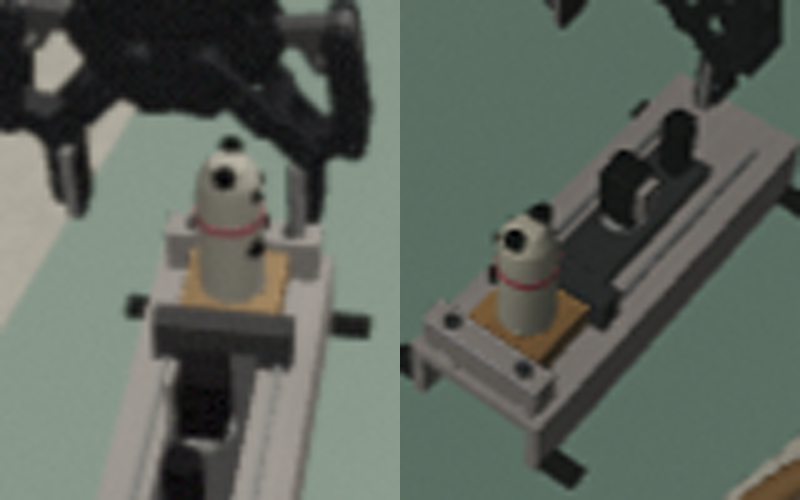

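>>> drive_tool(deltas=[[0,-0.02,0,0,0,0,0],[0,-0.045,0,0,0,0,0],[0,-0.065,0,0.01,0,0,0],[0,-0.075,0,0.025,0,0,0],[0,-0.08,0,0.04,0,0,0],[0,-0.08,0,0.055,0,0,0],[0,-0.08,0,0.065,0,0,0],[0,-0.08,0,0.07,0,0,0],[0,-0.08,0,0.07,0,0,0],[0,-0.08,0,0.07,0,0,0]])

```text
time: 31.27
tool_pos: [643.1, -42.7, 260.8]
tcp_rot: [-116.8, 89.9, 163.8]
ft_force: [-0.0, 0.4, 0.3]
finger_gap: 85.1
```

```bash
python3 - <<'E'
from h import *
yaw()
for c in ('wrist','scene','side'): snap(c,c+'18')
cv2.imwrite('pics/a18.png',crop(load('wrist18')['frame'],176,60,160,190,3.1))
cv2.imwrite('pics/b18.png',load('scene18')['frame'])
E
```

```text
t 31.27 pos [643.1 -42.7 260.8] yaw 10.55 tilt [-0.002  0.001 -1.   ] gap 85.09 F [-0.   0.4  0.3] q6 -18.9
```

View pics/a18.png

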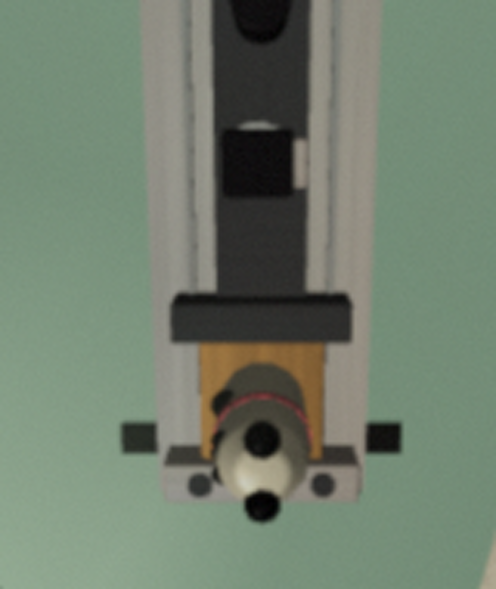

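View pics/b18.png

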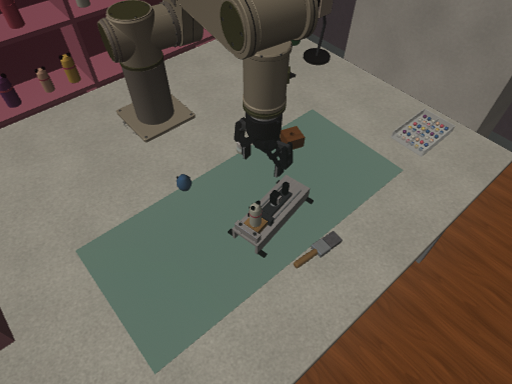

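The plinth sits square between the jaws, at (200–325, 345–455) in the zoomed wrist view. It shows no gap at the movable jaw and reaches the fixed jaw. The pin is upright with its button out at (300,163). The doll and brush are where they were. The gripper is clear of everything.

```bash
python3 -c "
from bench import hand_in; print(hand_in())"
```

```text
the job is handed in; nothing more can be done
None
```

The job is handed in, at about 31 s of the 64 s allowed. The bear is clamped in the jig and the pin is locked through both holes.

**Bear and jaw:** I stood the bear on the plate about 5 mm from the fixed jaw, square to the jaws, and let go. I then slid the movable jaw in by its handle until it stopped, at about 10 N against roughly 4.5 N while sliding. The last picture shows the plinth square, with no visible gap at either jaw.

**Pin:** I lifted it from its holder with the button squeezed in and lowered it through both holes without resistance. It stopped at the expected height, 12.0 mm above where I gripped it in the holder, and 16 N of push did not move it. After release it stands upright with the flange down, and the button sticks out about 5 mm, which is fully out. The lower balls cannot be seen, so the lock is judged from the button and the seating height.

**Bystanders:** The doll and brush look unmoved in the last overview. The paint jar was hidden behind the gripper there. I never went near it, but I did not check it at the end.

**Disagreements:** The overview ("scene") camera differed from the other two by 2–4 mm on the hole position, so I went by the wrist view. The measured jaw travel was about 37 mm against the 38.7 mm I had estimated, but the pin went through freely, so the holes line up.

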